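Start and tighten the floating clamp screw of a microscope well-plate carrier

TASK

Take the orange square-key driver from its blue stand, feel its key fully home into the loose clamp screw of the well-plate carrier, and bring driver and screw, upright, over the thread axis marked by the yellow ticks before the first turn. Then turn the screw clockwise until it is tight, pressing only gently and not forcing it, and stand the driver back upright in its stand. Touch the carrier only with the driver and leave everything else as it is.

Things in the scene. Friction and masses are not known exactly. Their poses are not given: they have to be found in the camera images.
- driver_handle (a point): Centre of the driver's handle, an upright orange square grip 24 x 24 mm, 48 mm tall. The driver (about 0.12 kg) is 100 mm long: below the handle a 9 mm round shank, then a square key; its tip is 76 mm below this point. z points from tip to handle, x and y are square to the flats of both handle and key (every quarter turn is alike).
- driver_tip (a point): The centre of the lower end of the driver's key, on the driver's axis. The steel key is 10 x 10 mm, 18 mm long, its last 3 mm narrowed to 7 x 7 mm. Same axes as the handle.
- stand_mouth (a point): Centre of the mouth of the blue stand's hole, 60 mm above the table. The fixed block is 64 x 64 x 60 mm, the hole 16 x 16 mm and 56 mm deep, chamfered 2 mm; it takes the key at any yaw. The driver starts in it, its handle's lower face (52 mm above the tip) resting on the block's top.
- screw_axis (a point): Fixed point on the carrier's upright thread axis, midway between four yellow ticks, 62 mm above the table, level with the top of the unpressed screw head at reading 0. x points from here to the well plate, z up. It does NOT show where the loose screw is: this starts 3.5 to 6.5 mm off the axis towards +y and up to 4 mm either way along x (seen, not measured).
- float_window (a point): Centre of the dark window, 66 x 66 mm, in the stage plate, 22 mm below the thread axis point, same axes. In it floats the screw's bush: about 6 N pushes it sideways (friction; it stays where left; up to 7 mm off the axis in x and in y). It is sprung downwards: 2.5 N starts it down, then 1 N more per mm, stop at 5 mm. Keep all pushes under 15 N.
- clamp_screw (a joint): Turn of the clamp screw, rad, clockwise from above: starts at -0.3 to 0, bites the thread from 0, tight at its stop at 1.0. Steel head 36 x 36 x 16 mm, square socket 11.6 mm wide, 12 mm deep, 1.5 mm chamfer, in its middle. At 0 its flats are square to the carrier's x and y. It sinks 2 mm per rad, turns with 0.06 N m and stays; once tight, 0.15 N m is plenty, 0.3 too much.
- carrier: The fixed carrier with all it bears: dark stage plate 240 x 180 mm, top 40 mm above the table, on four posts, with the blue-lit well plate and the clamp screw. Origin on the table under the plate's centre, 75 mm from the thread axis along x. The clamp finger beside the screw rises to 56 mm, 30 mm from the screw's centre towards the well plate.
- reagent_bottle: Amber bottle, 52 mm diameter, 105 mm tall, loose bystander; origin at the centre of its underside
- objective: White objective lens, 48 mm diameter, 56 mm tall, loose bystander; origin at the centre of its underside
- dish: Clear closed dish, 60 mm diameter, 14 mm tall, loose bystander; origin at the centre of its underside
- tip_box: Green tip box 85 x 120 x 50 mm, loose bystander; origin at the centre of its underside
- red_clip: Red crocodile clip, 75 mm long, 16 mm tall, loose bystander; origin at the centre of its underside
- black_clip: Black crocodile clip, 75 mm long, 16 mm tall, loose bystander; origin at the centre of its underside
- filter_case: Black filter case 50 x 50 x 20 mm, loose bystander; origin at the centre of its underside
Things that resemble listed ones, but are neither listed nor needed, are in the scene too. What is shaped like the part that bears driver_handle but pink is not meant. Of the things shaped like the part that bears stand_mouth, the blue one is meant.

How it is judged:
By the outcome, as a careful person would: the job done as asked, in the order asked, and still so for the second after the job is handed in, with the robot touching nothing.
It also fails if it takes over 72 s, if anything falls off the work surface, if the arm or the gripper's body presses on something with over 40 N, if the wrist force passes 120 N, or if a joint passes its speed limit or range.

ROBOT

A 6-joint arm with a two-finger parallel gripper is mounted at the origin on the work surface. World frame = base frame: x ahead of the robot, y to its left, z up, the work surface at z = 0. Lengths are in m, angles in rad, forces in N, time in s.
With the tool pointing down it reaches from about 0.35 to 0.775 m from the base axis. Payload 7.3 kg.
Tool frame: the origin (TCP) lies on the centre line of the jaws, within the pads' length; the fingertips stand robot.nose_length ahead of it and the grasp point (between the pads) is the TCP (robot.nose_length is the distance from the TCP to the fingertips, in m); z points along the fingers, y is the direction in which the jaws open and shut (so a half turn about z gives the same grasp; the last joint's range is limited). The gripper opens to 92 mm and grips with 3 to 60 N. Pads are 19 mm wide; open, the fingers measure 130 mm over their backs; the gripper's body (75 mm by 190 mm) begins 47 mm behind the grasp point.
Start: joints at [1.129, 0.342, 1.524, -0, 1.275, -0.146], TCP at [0.153, 0.502, 0.246] pointing down, gripper open.
Joint ranges: [-2.53, 2.53], [-0.77, 2.02], [0.04, 2.7], [-1, 4.14], [0.28, 2.66], [-3.11, 3.11]. Speed limits (rad/s): [2.57, 2.57, 3.14, 3.14, 3.14, 3.14].

INTERFACE

Orientations are given as [roll, pitch, yaw] about the fixed x, y, z axes, in that order (R = Rz(yaw) Ry(pitch) Rx(roll)).
In Python, from cell import robot, read_camera gives the robot as it stands.
- The arm moves only by the shell command python3 -m crank 'ROWS' [FORCE]. ROWS is JSON, a list of rows, each a list of 7 numbers: the shift along the tool's x, y, z in cm, then the turn, a rotation vector about the tool's x, y, z in degrees, then the opening, from 0 (shut) to 1 (fully open). In form: [[tx, ty, tz, wx, wy, wz, jaw], ...]. A call has 1 to 5 rows; each row is the pose to reach, as a shift and turn from the pose commanded when the call began, along the tool's axes at that moment; what a row does not reach only later rows make up. A row lasts 1/8 s, in which the tool goes at most 62.5 mm and 10.7 degrees, less where a joint would pass 70% of its speed; a pose out of reach is approached as far as the arm can. A call with a gripper value outside its range is refused whole. The fingers move at their own pace and stop on an object; FORCE is the grip in N (left out, the last holds). Time passes only in rows, so rows that repeat a pose let the fingers close. It gives the time, the measured TCP pose, the force and the opening at its end, in the units of the state.
- robot.observe(): the state, without advancing time (a new reading comes with each control period).
- read_camera(name): name is "scene" or "top" or "wrist"; returns a dict with "frame" (400x640x3 uint8, red, green, blue), "intrinsics" (3x3 intrinsics, pixels), "distortion" ([k1, k2, p1, p2, k3] as OpenCV has them; the pictures are not rectified), "R" (3x3) and "t" (3): a world point X has camera coordinates R X + t. Camera axes: x right, y down, z forward; pixel columns grow to the right and rows downward; lengths in m; the calibration is good to about 2 mm. A picture is of the moment at which its call begins. There is no depth.
- robot.hand_in(): hands the job in, once; it reports no verdict.
The state is a dict: "time": time; "qpos": joint angles; "qvel": joint speeds; "joint_efforts": joint torques, N m; "tool_pos": TCP position; "tool_rot": TCP orientation; "contact_force": force on the tool from outside, world axes, zero at the start; "torque": the same for the moment, N m; "opening": finger opening in m.
Only numpy, scipy, OpenCV 4.12 (cv2) and the standard library are available. Lean on these libraries where they do the work, as an engineer would, in place of code of your own. Each camera call takes 0.05 s, during which the arm holds its last target.

## Working session

There is one attempt and no reset: what is moved stays moved. The work goes in short steps, Python scripts to look and compute and a shell command to move; the robot and the scene stay as the last step left them, time stands still between calls to the robot, and variables do not carry over. Pictures are saved under pics/ and viewed, and the job is handed in when it is done.

```bash
ls; mkdir -p pics
python3 - <<'E'
from cell import robot, read_camera
import cv2
print(robot.observe(), robot.nose_length)
for n in ["scene","top","wrist"]:
    c=read_camera(n); cv2.imwrite(f"pics/{n}0.png",c["frame"][:,:,::-1]); print(n,c["intrinsics"],c["distortion"],c["R"],c["t"])
E
```

```text
pics
{'time': 0.0, 'qpos': array([ 1.12900133e+00,  3.42719037e-01,  1.52505111e+00, -3.54914771e-06,
        1.27538743e+00, -1.45999254e-01]), 'qvel': array([ 0.00023048, -0.00046597,  0.00014367, -0.00064249,  0.00127225,
        0.00194848]), 'joint_efforts': array([-4.00364224e-04, -4.31240201e+01, -2.44222194e+01,  7.16801430e-02,
        5.58350596e-02, -1.24505614e-04]), 'tool_pos': array([0.15284854, 0.50184878, 0.24503496]), 'tool_rot': array([-3.14004389e+00, -2.24308275e-04,  2.84579778e+00]), 'contact_force': array([-1.09778204, -0.7312444 , -0.11590122]), 'torque': array([ 0.0030402 , -0.03540545, -0.02245005]), 'opening': 0.09151493395535615} 0.019
scene [[479.5315645    0.         313.78378178]
 [  0.         479.5315645  199.50022894]
 [  0.           0.           1.        ]] [-0.00900996  0.          0.          0.          0.        ] [[-0.13205765  0.99122365 -0.00603829]
 [ 0.59691505  0.07465891 -0.79882318]
 [-0.79136161 -0.10909506 -0.60153559]] [ 0.04739846 -0.28148611  1.79480253]
top [[403.32934665   0.         321.32526318]
 [  0.         403.32934665 199.43958705]
 [  0.           0.           1.        ]] [-0.09170078  0.          0.          0.          0.        ] [[ 0.01628591 -0.99985752 -0.00444009]
 [-0.98872897 -0.01544334 -0.14891785]
 [ 0.14882806  0.0068153  -0.9888396 ]] [0.00805288 0.54152146 1.11769773]
wrist [[345.46722145   0.         317.92625694]
 [  0.         345.46722145 201.81730983]
 [  0.           0.           1.        ]] [-0.06778223  0.          0.          0.          0.        ] [[ 2.91563547e-01  9.56551355e-01 -4.51191728e-04]
 [ 9.18329469e-01 -2.79781182e-01  2.79988352e-01]
 [ 2.67697003e-01 -8.20487397e-02 -9.60003291e-01]] [-0.52492586 -0.03631358  0.39015685]
```

View pics/scene0.png

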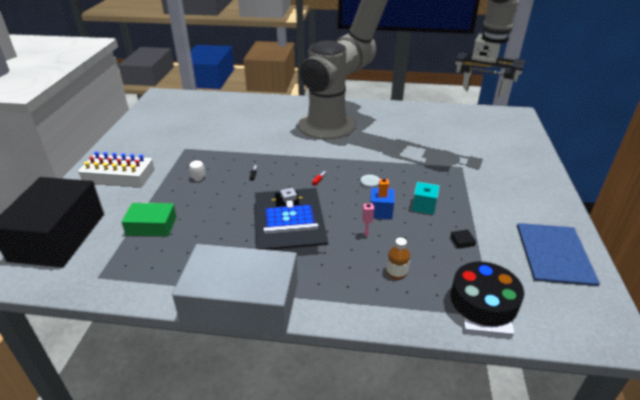

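View pics/top0.png

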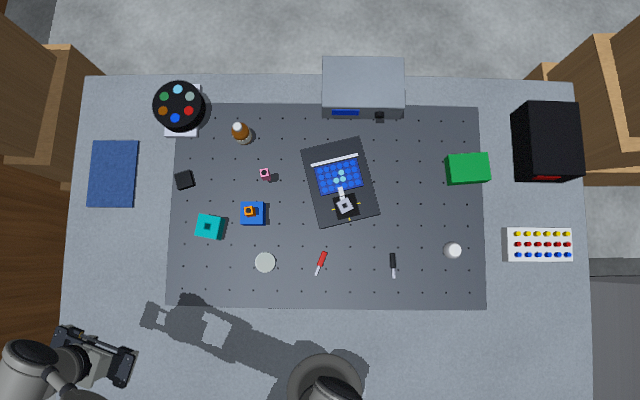

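View pics/wrist0.png

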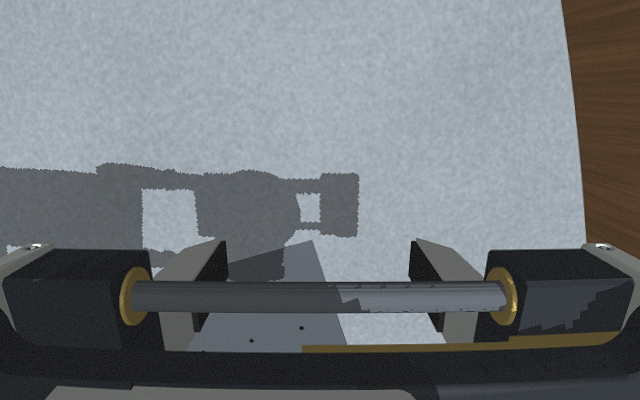

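```bash
cat > h.py <<'E'
from cell import robot, read_camera
import cv2, numpy as np
from scipy.spatial.transform import Rotation as Rot
def px2plane(c,uv,z):
    uv=np.array(uv,float).reshape(-1,1,2)
    n=cv2.undistortPoints(uv,c["intrinsics"],c["distortion"]).reshape(-1,2)
    d=np.c_[n,np.ones(len(n))]@c["R"]   # R^T d
    o=-c["R"].T@c["t"]
    s=(z-o[2])/d[:,2]
    return o+s[:,None]*d
def proj(c,X):
    X=np.array(X,float).reshape(-1,3)
    return cv2.projectPoints(X,cv2.Rodrigues(c["R"])[0],c["t"],c["intrinsics"],np.array(c["distortion"],float))[0].reshape(-1,2)
def mask(c,lo,hi):
    return cv2.inRange(cv2.cvtColor(c["frame"],cv2.COLOR_RGB2HSV),np.array(lo),np.array(hi))
def blobs(m,amin=10):
    n,l,s,ce=cv2.connectedComponentsWithStats(m)
    return [(s[i],ce[i].round(2)) for i in range(1,n) if s[i,4]>=amin]
def crop(c,x,y,w,h,k,name):
    cv2.imwrite(name,cv2.resize(c["frame"][y:y+h,x:x+w,::-1],None,fx=k,fy=k,interpolation=cv2.INTER_NEAREST))
def tool_delta(target,st=None,R=None):
    st=st or robot.observe(); R=Rot.from_euler('xyz',st["tool_rot"])
    return R.inv().apply(np.array(target)-st["tool_pos"])*100
E
python3 - <<'E'
from h import *
c=read_camera("top")
crop(c,180,130,220,120,3,"pics/topcrop.png")
for nm,lo,hi in [("orange",(5,180,120),(18,255,255)),("blue",(105,180,80),(120,255,255)),("yellow",(22,120,120),(35,255,255))]:
    for s,ce in blobs(mask(c,lo,hi),4): print(nm,s,ce,px2plane(c,ce,0.108 if nm=="orange" else 0.06 if nm=="blue" else 0.04).round(4))
E
```

```text
orange [158 106   9   9  59] [162.31 110.27] [[0.7818 0.4749 0.108 ]]
orange [232 130  11   8  43] [236.51 134.12] [[0.7119 0.256  0.108 ]]
orange [244 207   5   8  13] [245.23 210.69] [[0.4972 0.2214 0.108 ]]
orange [247 207   6   8  18] [250.44 210.28] [[0.4986 0.2072 0.108 ]]
blue [332 109  27   6 148] [344.56 111.7 ] [[ 0.7996 -0.0473  0.06  ]]
blue [170 113  10  10  79] [174.57 117.35] [[0.7779 0.4561 0.06  ]]
blue [316 158  46  35 752] [338.7  174.76] [[ 0.6103 -0.0318  0.06  ]]
blue [240 201  26  24 412] [253.12 213.59] [[0.4951 0.2081 0.06  ]]
blue [515 253   6   4  21] [517.52 254.29] [[ 0.3902 -0.5409  0.06  ]]
blue [525 253   7   4  23] [527.87 254.48] [[ 0.3897 -0.5716  0.06  ]]
blue [535 253   7   4  23] [537.87 254.48] [[ 0.3898 -0.6015  0.06  ]]
blue [545 253   7   4  25] [547.64 254.48] [[ 0.3898 -0.631   0.06  ]]
blue [554 253   7   4  21] [557.43 254.19] [[ 0.3907 -0.6609  0.06  ]]
blue [564 253   7   4  20] [566.95 254.2 ] [[ 0.3906 -0.6902  0.06  ]]
yellow [357 202   4   2   5] [358.6 202.8] [[ 0.5333 -0.0905  0.04  ]]
yellow [349 217   2   4   5] [349.2 218.6] [[ 0.4874 -0.0637  0.04  ]]
yellow [516 231   5   5  20] [518.05 233.1 ] [[ 0.4517 -0.5551  0.04  ]]
yellow [526 231   5   5  21] [528. 233.] [[ 0.4522 -0.5854  0.04  ]]
yellow [536 231   5   5  20] [537.75 233.25] [[ 0.4517 -0.6153  0.04  ]]
yellow [546 232   5   4  17] [547.71 233.41] [[ 0.4514 -0.6461  0.04  ]]
yellow [556 232   4   4  16] [557.5 233.5] [[ 0.4513 -0.6766  0.04  ]]
yellow [565 232   5   4  18] [567.22 233.5 ] [[ 0.4515 -0.7073  0.04  ]]
```

View pics/topcrop.png

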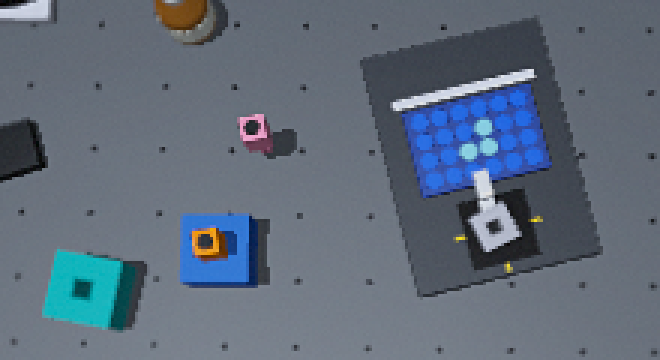

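Run:
```python
from h import *
c=read_camera("wrist"); st=robot.observe()
R=Rot.from_euler('xyz',st["tool_rot"]).as_matrix()
o=-c["R"].T@c["t"]
print("cam in tool",R.T@(o-st["tool_pos"]),"axes in tool\n",(R.T@c["R"].T).round(4))
print(R.round(3), st["tool_pos"])
print([ [round(x,2) for x in robot.observe()["contact_force"]] for _ in range(2)])
print(tool_delta([0.44,0.21,0.30]),tool_delta([0.44,-0.07,0.25]))
```

```text
cam in tool [ 0.07429699  0.00022211 -0.13926343] axes in tool
 [[-1.000e-04 -9.600e-01 -2.801e-01]
 [ 1.000e+00 -3.000e-04  6.000e-04]
 [-7.000e-04 -2.801e-01  9.600e-01]]
[[-0.957  0.291 -0.   ]
 [ 0.291  0.957 -0.001]
 [ 0.    -0.001 -1.   ]] [0.15294345 0.50206641 0.24540354]
[[np.float64(-0.64), np.float64(-0.18), np.float64(0.22)], [np.float64(-0.64), np.float64(-0.18), np.float64(0.22)]]
[-35.97194472 -19.57477088  -5.44957021] [-44.13402439 -46.35544195  -0.43198988]
```

```bash
python3 - <<'E'
from h import *
print(tool_delta([0.50,0.20,0.27]))
E
python3 -m crank '[[-20,-10,0,0,0,-10,1],[-42,-19,-2,0,0,-17,1],[-42,-19,-2,0,0,-17,1],[-42,-19,-2,0,0,-17,1],[-42,-19,-2,0,0,-17,1]]'; python3 -c "
from h import *
print(robot.observe())"
```

```text
[-42.00315806 -18.78037463  -2.45067038]
time: 0.88
tool_pos: [0.3854, 0.2968, 0.2584]
tool_rot: [3.141, 0.0, -3.141]
contact_force: [1.3, 0.7, -0.6]
opening: 0.0917
{'time': 0.875, 'qpos': array([ 4.98400427e-01,  2.60548511e-01,  1.60445917e+00,  1.79215879e-04,
        1.27610959e+00, -1.07348575e+00]), 'qvel': array([-1.00550579,  0.1112031 , -0.22294962,  0.00246857,  0.10642082,
       -0.99670246]), 'joint_efforts': array([  4.65134606, -40.84673882, -22.70288944,  -0.11675571,
         0.24443991,   1.30993165]), 'tool_pos': array([0.38536872, 0.29676803, 0.25835387]), 'tool_rot': array([ 3.14121513e+00,  3.35964781e-04, -3.14055488e+00]), 'contact_force': array([ 1.25659954,  0.73859643, -0.63606955]), 'torque': array([ 0.08576109, -0.00028249, -0.00830152]), 'opening': 0.0917195206422225}
```

```bash
python3 -m crank '[[-6,-5,0,0,0,0,1],[-11,-9.5,-1,0,0,0,1],[-11,-9.5,-1,0,0,0,1],[-11,-9.5,-1,0,0,0,1]]'
python3 - <<'E'
from h import *
c=read_camera("wrist"); cv2.imwrite("pics/w1.png",c["frame"][:,:,::-1]); np.save("w1.npy",c,allow_pickle=True)
print(robot.observe()["tool_pos"],robot.observe()["tool_rot"])
E
```

```text
time: 1.38
tool_pos: [0.4947, 0.2026, 0.2678]
tool_rot: [3.141, -0.001, 3.14]
contact_force: [0.6, -0.2, 0.8]
opening: 0.0915
[0.4937277  0.20357346 0.26780493] [ 3.14120908e+00 -1.11876542e-03 -3.14140143e+00]
```

View pics/w1.png

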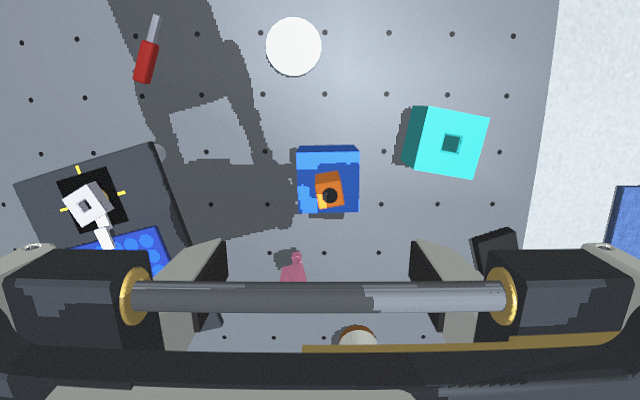

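Run:
```python
from h import *
c=np.load("w1.npy",allow_pickle=True).item()
crop(c,285,130,90,100,6,"pics/w1a.png"); crop(c,10,130,190,130,4,"pics/w1b.png")
m=mask(c,(5,150,60),(20,255,255)); m[240:]=0
print(blobs(m)) 
g=cv2.cvtColor(c["frame"],cv2.COLOR_RGB2HSV); print(g[175:210:3,329],g[200,315:346:3])
```

```text
[(array([315, 171,  29,  37, 586], dtype=int32), array([329.42, 186.46])), (array([318, 200,   4,   9,  10], dtype=int32), array([318.7, 204.4]))]
[[ 13 187 161]
 [ 13 188 161]
 [ 13 180 166]
 [ 14 191 215]
 [ 13 177 166]
 [110  17  44]
 [120  28  46]
 [128  22  47]
 [150  11  48]
 [ 97 106  41]
 [ 14 202 215]
 [111 174 173]] [[105 168 248]
 [ 20 189 252]
 [ 25 154 248]
 [ 10 116 145]
 [ 96  30  43]
 [ 99  40  45]
 [115  37  41]
 [ 13 180 177]
 [ 14 190 215]
 [ 13 198 210]
 [110 191 186]]
```

View pics/w1a.png

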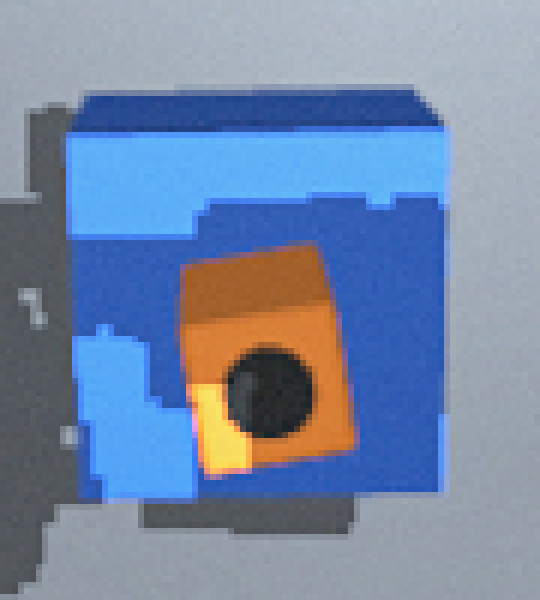

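View pics/w1b.png

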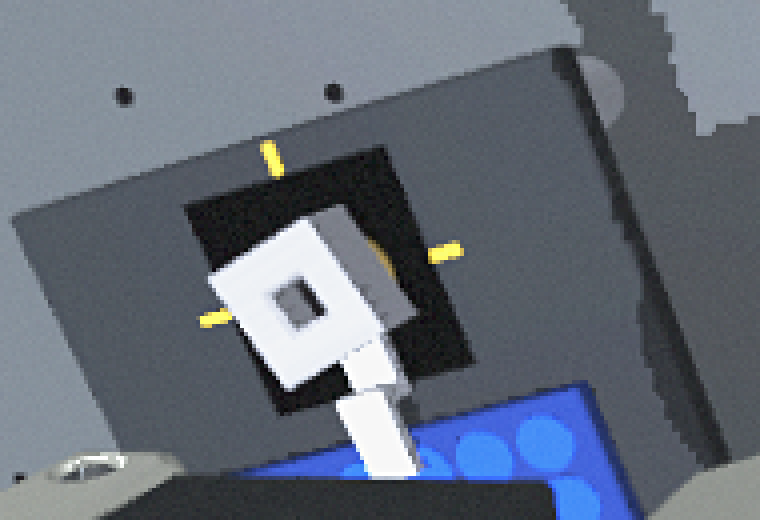

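Run:
```python
from h import *
c=np.load("w1.npy",allow_pickle=True).item()
p=np.array([(180,325),(330,298),(357,448),(205,478)])/6+[285,130]
P=px2plane(c,p,0.108); print(P.round(4),P.mean(0)); 
for i in range(4):
    d=P[(i+1)%4]-P[i]; print(np.linalg.norm(d)*1000,np.degrees(np.arctan2(d[1],d[0])))
print("cap",px2plane(c,np.array([269,391])/6+[285,130],0.108))
s=np.array([(67,130),(446,130),(443,492),(80,498)])/6+[285,130]
S=px2plane(c,s,0.06); print(S.round(4),S.mean(0))
for i in range(4):
    d=S[(i+1)%4]-S[i]; print(np.linalg.norm(d)*1000,np.degrees(np.arctan2(d[1],d[0])))
# ticks: crop coords /4 + (10,130)
t=np.array([(273,160),(445,253),(215,320)])/4+[10,130]
T=px2plane(c,t,0.04); print("ticks",T.round(4))
hd=np.array([(209,278),(312,220),(384,330),(290,390)])/4+[10,130]
H=px2plane(c,hd,0.062); print("head",H.round(4),H.mean(0))
for i in range(4):
    d=H[(i+1)%4]-H[i]; print(np.linalg.norm(d)*1000,np.degrees(np.arctan2(d[1],d[0])))
w=np.array([(185,207),(383,148),(474,362),(282,415)])/4+[10,130]
W=px2plane(c,w,0.04); print("win",W.round(4),W.mean(0))
for i in range(4):
    d=W[(i+1)%4]-W[i]; print(np.linalg.norm(d)*1000,np.degrees(np.arctan2(d[1],d[0])))
```

```text
[[0.4914 0.2002 0.108 ]
 [0.4873 0.2224 0.108 ]
 [0.5104 0.2268 0.108 ]
 [0.5151 0.2039 0.108 ]] [0.5010621  0.21330582 0.108     ]
22.537785381250355 100.38345501782526
23.56339948357205 10.885744038778995
23.40115034274294 -78.41066945715164
24.06379395987131 -171.1682248263387
cap [[0.50151687 0.21345663 0.108     ]]
[[0.4691 0.181  0.06  ]
 [0.4692 0.2446 0.06  ]
 [0.533  0.246  0.06  ]
 [0.534  0.1821 0.06  ]] [0.50131991 0.21340515 0.06      ]
63.581020072411526 89.94306881973002
63.82893296192374 1.315311022587121
63.96816842447225 -89.11232316622814
64.87538749600061 -179.0411383394576
ticks [[ 0.4901 -0.0647  0.04  ]
 [ 0.5171 -0.0183  0.04  ]
 [ 0.5369 -0.0922  0.04  ]]
head [[ 0.518  -0.0737  0.062 ]
 [ 0.5022 -0.0407  0.062 ]
 [ 0.5327 -0.0259  0.062 ]
 [ 0.5501 -0.0566  0.062 ]] [ 0.52577032 -0.04923915  0.062     ]
36.62058398766007 115.71277614139598
33.99072654880863 25.857363003220435
35.27899896894699 -60.43027758090532
36.39490516698588 -151.91368866533747
win [[ 0.5033 -0.0943  0.04  ]
 [ 0.4871 -0.0315  0.04  ]
 [ 0.5495 -0.0149  0.04  ]
 [ 0.5663 -0.0773  0.04  ]] [ 0.5265459  -0.05451841  0.04      ]
64.83438400710669 104.48926531473373
64.62567456807611 14.873266622598997
64.54202083998985 -74.95278977348887
65.2567888361284 -164.87105356571422
```

```bash
python3 -m crank '[[-0.7,1,3,0,0,-5,1],[-0.7,1,7,0,0,-10.5,1],[-0.7,1,11,0,0,-10.5,1],[-0.7,1,13,0,0,-10.5,1],[-0.7,1,13,0,0,-10.5,1]]'
python3 - <<'E'
from h import *
c=read_camera("wrist"); cv2.imwrite("pics/w2.png",c["frame"][:,:,::-1])
print(robot.observe()["tool_pos"],np.degrees(robot.observe()["tool_rot"]),tool_delta([.5013,.2134,.087]))
print(proj(c,[.5013,.2134,.108]))
E
```

```text
time: 2.05
tool_pos: [0.4989, 0.2146, 0.1369]
tool_rot: [3.141, -0.004, -2.955]
contact_force: [-0.6, 0.6, 1.0]
opening: 0.0914
[0.50007702 0.21458583 0.13820826] [ 1.79985820e+02 -6.12069580e-02 -1.69338061e+02] [-0.10371723 -0.1404299   5.12068375]
[[315.45483864 251.38047108]]
```

View pics/w2.png

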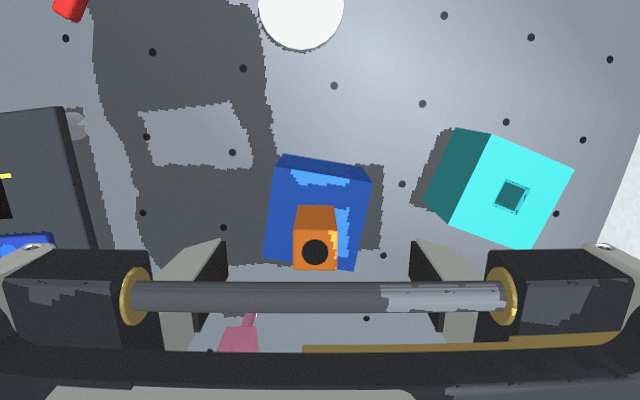

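```bash
python3 -m crank '[[-0.1,-0.14,3,0,0,0,1],[-0.1,-0.14,5.1,0,0,0,1],[-0.1,-0.14,5.1,0,0,0,0.6],[-0.1,-0.14,5.1,0,0,0,0.4],[-0.1,-0.14,5.1,0,0,0,0.32]]' 30; python3 -c "
from h import *
print(tool_delta([.5013,.2134,.087]))"
```

```text
time: 2.72
tool_pos: [0.5031, 0.2125, 0.0886]
tool_rot: [3.141, 0.003, -2.957]
contact_force: [-0.0, -0.2, -0.4]
opening: 0.0665
[0.1645458  0.11736358 0.15771373]
```

```bash
python3 -m crank '[[0,0,0,0,0,0,0.3],[0,0,0,0,0,0,0.2],[0,0,0,0,0,0,0.2],[0,0,0,0,0,0,0.2],[0,0,0,0,0,0,0.2]]' 30; python3 -c "
from h import *
print(robot.observe())"; python3 -m crank '[[0,0,0,0,0,0,0.2],[0,0,0,0,0,0,0.2]]'
```

```text
time: 3.35
tool_pos: [0.5024, 0.2122, 0.0871]
tool_rot: [3.141, -0.0, -2.958]
contact_force: [-0.1, 0.6, -0.2]
opening: 0.0241
{'time': 3.35, 'qpos': array([ 2.59012220e-01,  5.54130904e-01,  1.66815344e+00,  1.79523817e-04,
        9.19318053e-01, -1.49592700e+00]), 'qvel': array([-0.00092055, -0.00047687,  0.00057899,  0.000399  , -0.00102848,
       -0.00131456]), 'joint_efforts': array([-1.75020872e-01, -4.82950544e+01, -1.90849435e+01, -9.48441122e-02,
        5.96294738e-02, -5.32701597e-04]), 'tool_pos': array([0.50242475, 0.21220509, 0.08711611]), 'tool_rot': array([ 3.14145103e+00, -2.04020539e-05, -2.95755861e+00]), 'contact_force': array([-0.05037293,  0.60453144, -0.16234947]), 'torque': array([ 0.07282032, -0.01029773, -0.01980541]), 'opening': 0.024050189607994033}
time: 3.6
tool_pos: [0.5024, 0.2122, 0.0871]
tool_rot: [3.141, 0.0, -2.957]
contact_force: [-0.2, 1.1, -0.1]
opening: 0.0238
```

```bash
python3 -m crank '[[0,0,-2,0,0,0,0.2],[0,0,-6,0,0,0,0.2],[0,0,-9.5,0,0,0,0.2],[0,0,-9.5,0,0,0,0.2],[0,0,-9.5,0,0,0,0.2]]' 40
python3 - <<'E'
from h import *
c=read_camera("wrist"); cv2.imwrite("pics/w3.png",c["frame"][:,:,::-1])
s=robot.observe();print(s["tool_pos"],s["tool_rot"],s["contact_force"],s["torque"])
print(tool_delta([.5258,-.0492,.182]))
E
```

```text
time: 4.22
tool_pos: [0.5018, 0.212, 0.1811]
tool_rot: [-3.141, -0.002, -2.958]
contact_force: [-0.7, 0.5, -1.8]
opening: 0.0238
[0.50160497 0.21192378 0.1807047 ] [-3.14144353e+00 -2.63523212e-03 -2.95749349e+00] [-0.32487723 -0.58363432 -2.05879312] [ 0.03911429  0.02850124 -0.00953989]
[  2.40187394 -26.11405442  -0.11930636]
```

View pics/w3.png

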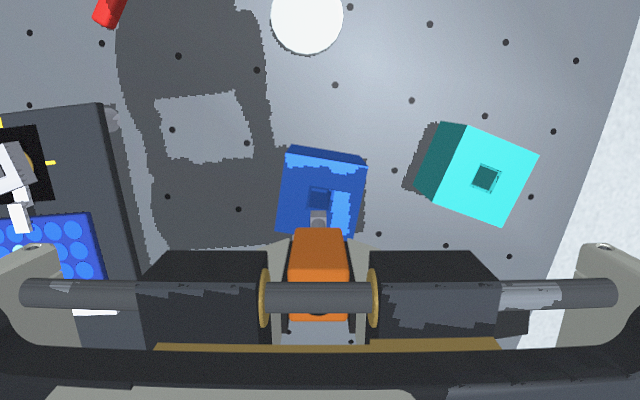

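```bash
python3 -c "
from h import *
print(tool_delta([.560,-.052,.185]))"
python3 -m crank '[[0,-5,-0.4,0,0,-5,0.2],[0,-11,-0.4,0,0,-12,0.2],[-1,-17,-0.4,0,0,-16.5,0.2],[-1,-23,-0.4,0,0,-16.5,0.2],[-1,-27,-0.4,0,0,-16.5,0.2]]'; python3 -m crank '[[0,0,0,0,0,0,0.2],[0,0,0,0,0,0,0.2]]'
 python3 - <<'E'
from h import *
s=robot.observe();print(s["tool_pos"],np.degrees(s["tool_rot"]),s["contact_force"],s["torque"])
c=read_camera("wrist"); cv2.imwrite("pics/w4.png",c["frame"][:,:,::-1]);np.save("w4.npy",c,allow_pickle=True)
E
```

```text
[ -0.90827424 -27.01543749  -0.42789601]
time: 4.9
tool_pos: [0.5612, -0.054, 0.1843]
tool_rot: [3.14, -0.002, -2.671]
contact_force: [0.5, 0.2, -1.1]
opening: 0.0237
time: 5.15
tool_pos: [0.561, -0.0509, 0.1848]
tool_rot: [3.139, -0.002, -2.67]
contact_force: [-0.7, 0.3, -1.7]
opening: 0.0243
[ 0.56098712 -0.05089513  0.18483303] [ 1.79876505e+02 -1.02376208e-01 -1.52969774e+02] [-0.6694697   0.25156693 -1.74987667] [0.04502134 0.01208713 0.01437868]
```

View pics/w4.png

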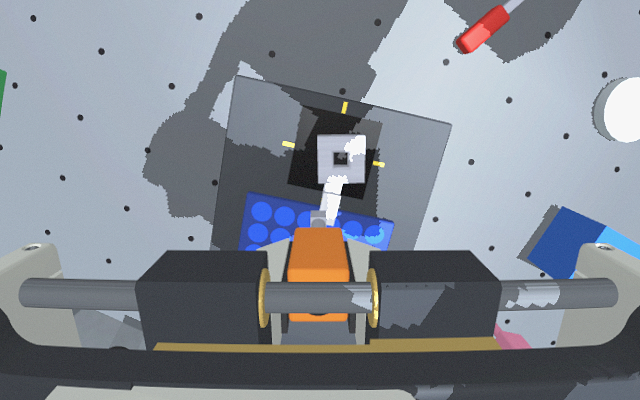

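Run:
```python
from h import *
c=np.load("w4.npy",allow_pickle=True).item()
crop(c,275,95,120,135,5,"pics/w4a.png")
```

```text
(no output)
```

View pics/w4a.png

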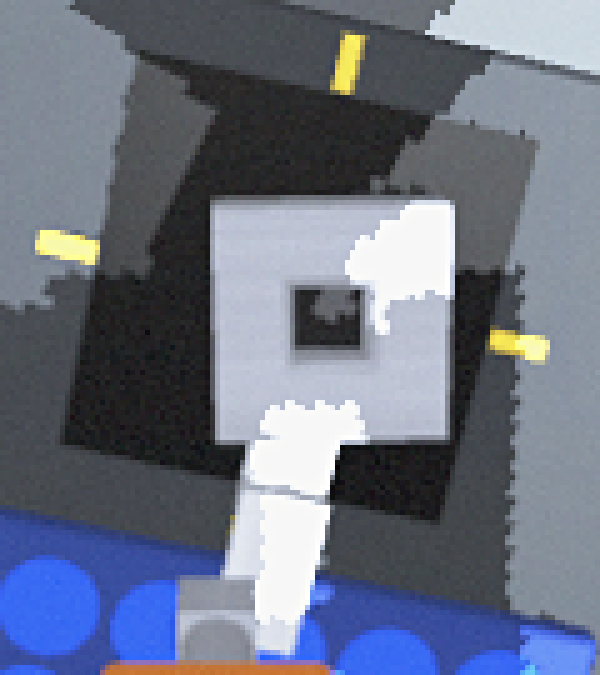

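```bash
cat > m4.py <<'E'
from h import *
c=np.load("w4.npy",allow_pickle=True).item()
f=lambda p,z:px2plane(c,np.array(p,float)/5+[275-.0,95],z)
st=robot.observe(); R=Rot.from_euler('xyz',st["tool_rot"]).as_matrix(); tcp=st["tool_pos"]
K=f([(176,578),(256,577)],tcp[2]-.0761); d=K[1]-K[0]
print("key edge",K.round(4),np.linalg.norm(d)*1e3,"axis",(K.mean(0)-.005*R[:,0]).round(4),"tcp",tcp.round(4))
H=f([(211,200),(456,202),(451,438),(217,441)],.062); print("head",H.mean(0).round(4))
for i in range(4):
    e=H[(i+1)%4]-H[i]; print(round(np.linalg.norm(e)*1e3,1),round(np.degrees(np.arctan2(e[1],e[0])),1))
S=f([(283,283),(370,283),(370,362),(283,362)],.062); print("socket",S.mean(0).round(4),np.linalg.norm(S[1]-S[0]),np.linalg.norm(S[2]-S[1]))
T=f([(67,247),(519,345)],.04); print("lr ticks",T.round(4),T.mean(0).round(4),np.linalg.norm(T[1]-T[0])*1e3,np.degrees(np.arctan2(*(T[1]-T[0])[[1,0]])))
T2=f([(348,63)],.04)[0]
y=(T[1]-T[0]);y/=np.linalg.norm(y);x=np.array([y[1],-y[0],0]); L=np.linalg.norm(T[1]-T[0])/2
print("top tick",T2.round(4), "dist from mid",np.linalg.norm(T2-T.mean(0))*1e3,"axis by top tick",(T2+x*L).round(4))
W=f([(64,444),(438,520),(537,140)],.04); print("win",W.round(4),((W[0]+W[2])/2).round(4),np.linalg.norm(W[1]-W[0])*1e3,np.linalg.norm(W[2]-W[1])*1e3)
o=H.mean(0)-T.mean(0); print("screw off carrier x,y (mm)",o@x*1e3,o@y*1e3)
E
python3 m4.py
```

```text
key edge [[ 0.5584 -0.0584  0.1091]
 [ 0.5535 -0.0491  0.1091]] 10.45862162523629 axis [ 0.5604 -0.0515  0.1091] tcp [ 0.5611 -0.0504  0.1852]
head [ 0.5246 -0.0493  0.062 ]
36.8 116.7
36.4 27.9
36.5 -62.2
37.1 -151.6
socket [ 0.5252 -0.0503  0.062 ] 0.013236109421200836 0.012181989308726575
lr ticks [[ 0.5359 -0.0911  0.04  ]
 [ 0.5163 -0.017   0.04  ]] [ 0.5261 -0.0541  0.04  ] 76.66055949326844 104.81071161632856
top tick [ 0.4891 -0.0639  0.04  ] dist from mid 38.27340606231278 axis by top tick [ 0.5262 -0.0541  0.04  ]
win [[ 0.566  -0.0772  0.04  ]
 [ 0.549  -0.0144  0.04  ]
 [ 0.4858 -0.031   0.04  ]] [ 0.5259 -0.0541  0.04  ] 65.09424484957185 65.34609109942272
screw off carrier x,y (mm) -0.27491183845618133 4.969427450759873
```

```bash
python3 -c "
from h import *
print(tool_delta([.5256,-.0485,.150]))"
```

```text
[3.07108286 1.77666417 3.52741262]
```

```bash
python3 -m crank '[[1.5,0.9,0,0,0,0,0.2],[3.1,1.8,1,0,0,0,0.2],[3.1,1.8,3.5,0,0,0,0.2],[3.1,1.8,3.5,0,0,0,0.2],[3.1,1.8,3.5,0,0,0,0.2]]'
 python3 - <<'E'
from h import *
s=robot.observe();print(s["tool_pos"],np.degrees(s["tool_rot"]),s["contact_force"],s["torque"])
c=read_camera("wrist"); np.save("w5.npy",c,allow_pickle=True)
crop(c,255,130,120,120,5,"pics/w5.png")
E
```

```text
time: 5.82
tool_pos: [0.5264, -0.0488, 0.1518]
tool_rot: [-3.141, 0.001, -2.668]
contact_force: [0.2, 0.7, -1.2]
opening: 0.0239
[ 0.52637309 -0.04880638  0.15177836] [-1.79976480e+02  4.00532774e-02 -1.52876236e+02] [ 0.20425148  0.65929413 -1.24226804] [ 0.03481782 -0.01895539  0.02586471]
```

View pics/w5.png

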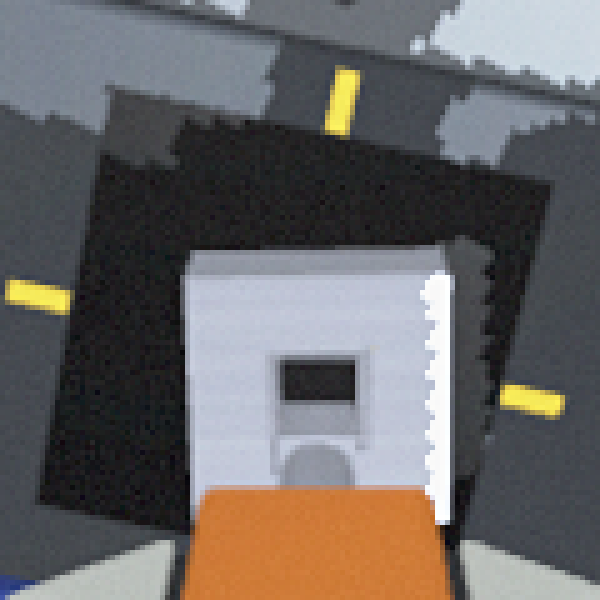

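```bash
python3 - <<'E'
from h import *
c=np.load("w5.npy",allow_pickle=True).item()
f=lambda p,z:px2plane(c,np.array(p,float)/5+[255,130],z)
st=robot.observe(); R=Rot.from_euler('xyz',st["tool_rot"]).as_matrix(); tcp=st["tool_pos"]
K=f([(275,403),(358,403)],tcp[2]-.0761); print("key",np.linalg.norm(K[1]-K[0]),(K.mean(0)-.005*R[:,0]).round(4),tcp.round(4))
S=f([(267,352),(369,352)],.062);print("sock",np.linalg.norm(S[1]-S[0]),(S.mean(0)-.0073*R[:,0]).round(4))
H=f([(186,277),(450,271)],.062);print("head",np.linalg.norm(H[1]-H[0]),(H.mean(0)-.018*R[:,0]).round(4))
T=f([(37,297),(532,400),(342,101)],.04);print("ticks",((T[0]+T[1])/2).round(4))
E
python3 -m crank '[[0,0,0.2,0,0,0,0.2],[0,0,0.4,0,0,0,0.2],[0,0,0.6,0,0,0,0.2],[0,0,0.8,0,0,0,0.2],[0,0,1,0,0,0,0.2]]'
```

```text
key 0.010856884251542747 [ 0.5261 -0.0494  0.0759] [ 0.5266 -0.049   0.152 ]
sock 0.014079653966403672 [ 0.5254 -0.0495  0.062 ]
head 0.035992919523316 [ 0.5251 -0.0497  0.062 ]
ticks [ 0.5263 -0.0543  0.04  ]
time: 6.5
tool_pos: [0.5259, -0.0495, 0.141]
tool_rot: [3.141, -0.0, -2.669]
contact_force: [-0.0, -0.2, -1.2]
opening: 0.0237
```

```bash
python3 -m crank '[[0,0,0.15,0,0,0,0.2],[0,0,0.3,0,0,0,0.2],[0,0,0.45,0,0,0,0.2],[0,0,0.6,0,0,0,0.2],[0,0,0.6,0,0,0,0.2]]';python3 -m crank '[[0,0,0.1,0,0,0,0.2],[0,0,0.2,0,0,0,0.2],[0,0,0.3,0,0,0,0.2],[0,0,0.3,0,0,0,0.2]]'
```

```text
time: 7.12
tool_pos: [0.5258, -0.0494, 0.135]
tool_rot: [3.141, -0.0, -2.669]
contact_force: [0.3, 0.7, -1.0]
opening: 0.0233
time: 7.62
tool_pos: [0.5259, -0.0494, 0.132]
tool_rot: [3.141, -0.0, -2.669]
contact_force: [0.9, 0.2, -0.8]
opening: 0.0238
```

```bash
for i in 1; do python3 -m crank '[[0,0,0.05,0,0,0,0.2],[0,0,0.1,0,0,0,0.2],[0,0,0.15,0,0,0,0.2],[0,0,0.2,0,0,0,0.2],[0,0,0.2,0,0,0,0.2]]';  python3 -m crank '[[0,0,0.04,0,0,0,0.2],[0,0,0.07,0,0,0,0.2],[0,0,0.07,0,0,0,0.2]]'; python3 -c "
from h import *
s=robot.observe();print(s['contact_force'],s['torque'],s['tool_pos'])"; done
```

```text
time: 8.25
tool_pos: [0.5259, -0.0494, 0.1301]
tool_rot: [3.141, -0.0, -2.669]
contact_force: [0.2, 0.7, -1.5]
opening: 0.0239
time: 8.62
tool_pos: [0.5259, -0.0495, 0.1295]
tool_rot: [3.142, 0.0, -2.669]
contact_force: [-0.3, 0.1, -0.4]
opening: 0.0243
[-0.31889872  0.11316729 -0.37018437] [ 0.08582312  0.10365917 -0.01887028] [ 0.52592992 -0.04946364  0.12950685]
```

```bash
for i in 1; do python3 -m crank '[[0,0,0.05,0,0,0,0.2],[0,0,0.05,0,0,0,0.2]]';python3 -m crank '[[0,0,0.05,0,0,0,0.2],[0,0,0.05,0,0,0,0.2]]';python3 -m crank '[[0,0,0.05,0,0,0,0.2],[0,0,0.05,0,0,0,0.2]]';  python3 -c "
from h import *
s=robot.observe();print(s['contact_force'],s['torque'],s['tool_pos'])"; done
```

```text
time: 8.88
tool_pos: [0.526, -0.0495, 0.1291]
tool_rot: [-3.141, 0.0, -2.669]
contact_force: [-0.1, 1.3, 1.8]
opening: 0.0239
time: 9.12
tool_pos: [0.526, -0.0495, 0.1286]
tool_rot: [-3.141, 0.0, -2.669]
contact_force: [-0.1, 0.8, 1.9]
opening: 0.024
time: 9.38
tool_pos: [0.526, -0.0495, 0.128]
tool_rot: [-3.141, 0.0, -2.669]
contact_force: [-1.5, 0.3, 3.3]
opening: 0.0236
[-1.45231609  0.25523857  3.32901856] [ 0.08282439  0.08447174 -0.01023282] [ 0.5260204  -0.04950467  0.12799298]
```

```bash
python3 -c "
from h import *
s=robot.observe()
print(tool_delta(s['tool_pos']+[.0013,-.0048,0]))"
```

```text
[ 1.02550765e-01 -4.86603883e-01  4.30121866e-05]
```

```bash
python3 -m crank '[[0.02,-0.1,0,0,0,0,0.2],[0.04,-0.2,0,0,0,0,0.2],[0.06,-0.3,0,0,0,0,0.2],[0.08,-0.39,0,0,0,0,0.2],[0.1,-0.49,0,0,0,0,0.2]]'
 python3 - <<'E'
from h import *
s=robot.observe();print(s["tool_pos"],np.degrees(s["tool_rot"]),s["contact_force"],s["torque"])
c=read_camera("wrist"); np.save("w6.npy",c,allow_pickle=True)
crop(c,255,150,120,110,5,"pics/w6.png")
s=robot.observe();print(s["tool_pos"],np.degrees(s["tool_rot"]),s["contact_force"],s["torque"])
E
```

```text
time: 10.0
tool_pos: [0.5268, -0.0532, 0.1277]
tool_rot: [3.139, -0.0, -2.67]
contact_force: [-1.5, 5.8, 3.7]
opening: 0.0236
[ 0.52681394 -0.05323009  0.12770107] [ 1.79861675e+02 -2.54814491e-03 -1.52959225e+02] [-1.51076571  5.8317858   3.66166102] [ 1.48817966  0.23727808 -0.01385527]
[ 0.52688044 -0.05336967  0.12771932] [ 1.79870657e+02  4.51764233e-04 -1.52960715e+02] [0.07581418 5.79418106 2.45673602] [ 1.43321644  0.29716622 -0.01190821]
```

View pics/w6.png

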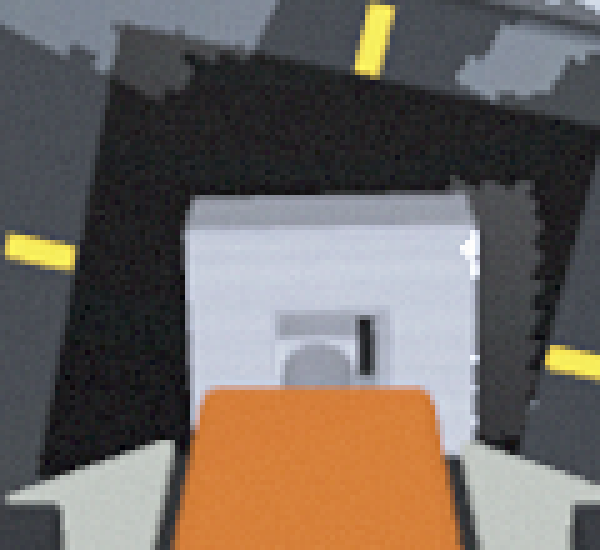

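```bash
cat > meas.py <<'E'
from h import *
import sys
def ticks(c):
    m=mask(c,(22,110,120),(34,255,255)); m[235:]=0
    b=[]
    for s,ce in blobs(m,15):
        if 230<ce[0]<400: b.append(ce)
    return b
def axis_from(c):
    b=sorted(ticks(c),key=lambda p:p[0]); 
    P=px2plane(c,b,.04); return b,P
if __name__=="__main__":
    c=np.load(sys.argv[1],allow_pickle=True).item()
    b,P=axis_from(c); print(b); print(P.round(4))
    L,T,Rr=P[0],P[1],P[2]
    print("mid",((L+Rr)/2).round(4),np.linalg.norm(Rr-L)*1e3,"top dist",np.linalg.norm(T-(L+Rr)/2)*1e3)
E
python3 meas.py w6.npy; python3 meas.py w5.npy
python3 - <<'E'
from h import *
c=np.load("w6.npy",allow_pickle=True).item()
crop(c,275,185,100,60,8,"pics/w6b.png")
f=lambda p,z:px2plane(c,np.array(p,float)/5+[255,150],z)
R=Rot.from_euler('xyz',robot.observe()["tool_rot"]).as_matrix()
H=f([(186,230),(478,228)],.061);print("head",np.linalg.norm(H[1]-H[0]),(H.mean(0)-.018*R[:,0]).round(4))
tcp=robot.observe()["tool_pos"]
E
```

```text
[array([262.52, 199.89]), array([329.34, 157.5 ]), array([370.48, 222.18])]
[[ 0.5358 -0.0917  0.04  ]
 [ 0.4892 -0.0644  0.04  ]
 [ 0.5163 -0.0178  0.04  ]]
mid [ 0.5261 -0.0548  0.04  ] 76.37784699220953 top dist 38.10875505183226
[array([262.08, 188.78]), array([322.97, 149.96]), array([360.89, 209.58])]
[[ 0.5358 -0.0918  0.04  ]
 [ 0.4892 -0.0644  0.04  ]
 [ 0.5163 -0.0178  0.04  ]]
mid [ 0.5261 -0.0548  0.04  ] 76.47096812106473 top dist 38.145320364209844
head 0.03612817517847179 [ 0.526  -0.0518  0.061 ]
```

View pics/w6b.png

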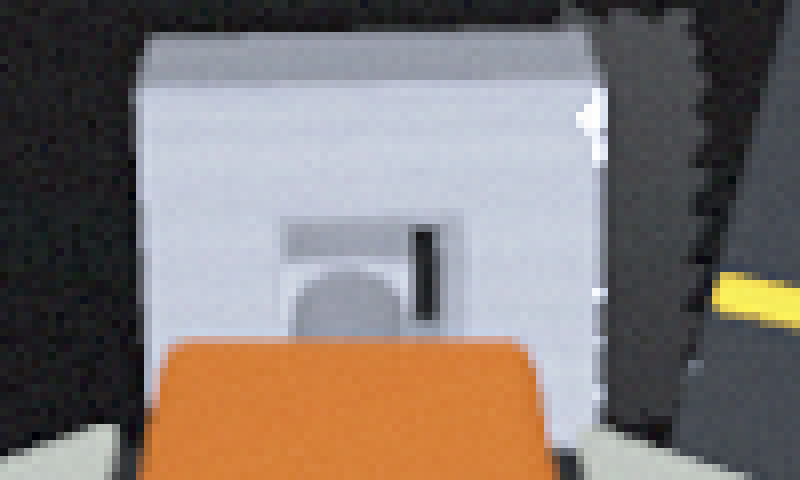

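```bash
cat > head.py <<'E'
from h import *
import sys
from meas import axis_from
# usage: file z  u1 v1 u2 v2 (crop) k x0 y0 headyawdeg
a=sys.argv; c=np.load(a[1],allow_pickle=True).item(); z=float(a[2]); u1,v1,u2,v2,k,x0,y0,yaw=map(float,a[3:])
H=px2plane(c,np.array([[u1,v1],[u2,v2]])/k+[x0-.5,y0-.5],z)
e=H[1]-H[0]; e/=np.linalg.norm(e); n=np.array([-e[1],e[0],0]); 
th=np.radians(yaw); t=np.array([np.cos(th),np.sin(th),0])
if n@np.array([1,0,0])<0: n=-n
C=H.mean(0)+.018*n
b,P=axis_from(c); A=(P[0]+P[2])/2
y=P[2]-P[0]; y/=np.linalg.norm(y); x=np.array([y[1],-y[0],0])
d=C-A
print("len",np.linalg.norm(H[1]-H[0])*1e3,"yaw head",np.degrees(np.arctan2(e[1],e[0]))-90,"carrier",np.degrees(np.arctan2(y[1],y[0]))-90)
print("C",C.round(4),"A",A.round(4),"off x',y' mm",(d@x*1e3).round(2),(d@y*1e3).round(2))
E
python3 head.py w6.npy .061 137 80 607 79 8 275 185 27
python3 head.py w5.npy .0624 186 277 450 271 5 255 130 27
python3 head.py w4.npy .0624 211 200 456 202 5 275 95 27
```

```text
len 36.30302200711858 yaw head 27.119881423120802 carrier 14.749647611192003
C [ 0.5253 -0.0524  0.061 ] A [ 0.5261 -0.0548  0.04  ] off x',y' mm -0.15 2.51
len 35.915663345897606 yaw head 28.45587968428613 carrier 14.757716344268886
C [ 0.5247 -0.0498  0.0624] A [ 0.5261 -0.0548  0.04  ] off x',y' mm -0.09 5.19Traceback (most recent call last):
  File "head.py", line 11, in <module>
    b,P=axis_from(c); A=(P[0]+P[2])/2
                              ~^^^
IndexError: index 2 is out of bounds for axis 0 with size 2
```

```bash
python3 -m crank '[[0.02,-0.1,0,0,0,0,0.2],[0.04,-0.18,0,0,0,0,0.2],[0.05,-0.25,0,0,0,0,0.2],[0.05,-0.25,0,0,0,0,0.2]]'
 python3 - <<'E'
from h import *
c=read_camera("wrist"); np.save("w7.npy",c,allow_pickle=True)
crop(c,275,185,100,60,8,"pics/w7.png")
s=robot.observe();print(s["tool_pos"],np.degrees(s["tool_rot"]),s["contact_force"],s["torque"])
E
```

```text
time: 10.55
tool_pos: [0.5275, -0.0558, 0.1277]
tool_rot: [3.139, -0.0, -2.67]
contact_force: [-0.8, 5.6, 3.0]
opening: 0.0237
[ 0.52751542 -0.05577204  0.1276781 ] [ 1.79867188e+02 -4.92513364e-03 -1.52963745e+02] [-0.68411707  5.75548134  2.96391458] [1.39795738 0.32478257 0.03636944]
```

View pics/w7.png

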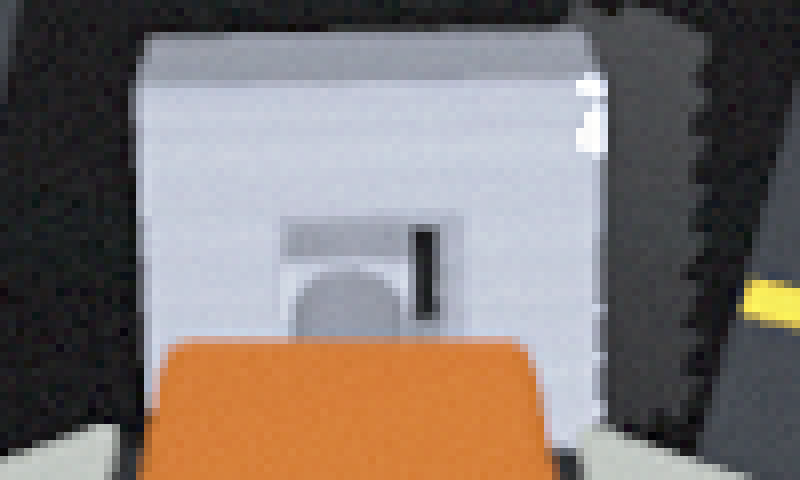

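```bash
python3 head.py w7.npy .061 137 80 607 79 8 275 185 27; python3 meas.py w7.npy
```

```text
len 36.30152242939826 yaw head 27.12040665475466 carrier 14.748314212560288
C [ 0.526  -0.0549  0.061 ] A [ 0.5261 -0.0547  0.04  ] off x',y' mm -0.15 -0.15
[array([266.39, 200.7 ]), array([333.22, 158.15]), array([374.11, 222.94])]
[[ 0.5358 -0.0916  0.04  ]
 [ 0.4891 -0.0645  0.04  ]
 [ 0.5164 -0.0178  0.04  ]]
mid [ 0.5261 -0.0547  0.04  ] 76.3131334304771 top dist 38.23929724882865
```

Run:
```python
from h import *
c=np.load("w7.npy",allow_pickle=True).item()
R=Rot.from_euler('xyz',robot.observe()["tool_rot"]).as_matrix()
K=px2plane(c,np.array([[283,257],[411,257]])/8+[274.5,184.5],.067)
C=K.mean(0)-.005*R[:,0]; A=np.array([.5260,-.0549,.067])
print(np.linalg.norm(K[1]-K[0]),C,"key minus screw in tool xy mm",(R.T@(C-A)*1e3).round(2))
print("tcp-screw in tool",(R.T@(robot.observe()["tool_pos"]-A)*1e3).round(2))
S=px2plane(c,np.array([[280,212],[463,212]])/8+[274.5,184.5],.061)
print(np.linalg.norm(S[1]-S[0]),"sock edge rel screw",(R.T@(S-A).T*1e3).round(2))
```

```text
0.009776892269546573 [ 0.52634758 -0.05692757  0.06699957] key minus screw in tool xy mm [ 0.61 -1.96 -0.  ]
tcp-screw in tool [ -0.95  -1.32 -60.68]
0.014328476136446692 sock edge rel screw [[ 7.3   7.28]
 [-7.21  7.12]
 [ 5.98  6.02]]
```

```bash
python3 -m crank '[[0,0.1,0,0,0,0,0.2],[0,0.16,0,0,0,0,0.2],[0,0.16,0,0,0,0,0.2]]'
 python3 - <<'E'
from h import *
c=read_camera("wrist"); np.save("w8.npy",c,allow_pickle=True)
crop(c,275,185,100,60,8,"pics/w8.png")
s=robot.observe();print(s["tool_pos"],np.degrees(s["tool_rot"]),s["contact_force"],s["torque"])
E
```

```text
time: 10.98
tool_pos: [0.5273, -0.0553, 0.128]
tool_rot: [3.142, 0.0, -2.669]
contact_force: [-1.0, 3.3, 2.8]
opening: 0.0237
[ 0.52727653 -0.05525578  0.12794937] [ 1.79992087e+02  1.56510968e-02 -1.52951129e+02] [-0.4627735   4.10295057  2.96382225] [0.96094529 0.1022259  0.00779913]
```

View pics/w8.png

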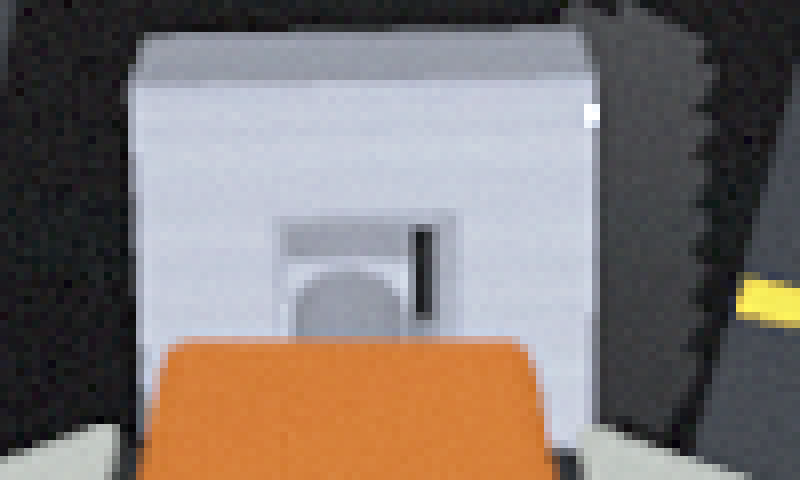

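```bash
python3 -m crank '[[0,0.06,0,0,0,0,0.2],[0,0.06,0,0,0,0,0.2],[0,0.06,0,0,0,0,0.2]]'
python3 -m crank '[[0,0.06,0,0,0,0,0.2],[0,0.06,0,0,0,0,0.2],[0,0.06,0,0,0,0,0.2]]'
 python3 - <<'E'
from h import *
c=read_camera("wrist"); np.save("w9.npy",c,allow_pickle=True)
crop(c,275,185,100,60,8,"pics/w9.png")
s=robot.observe();print(s["tool_pos"],np.degrees(s["tool_rot"]),s["contact_force"],s["torque"])
E
```

```text
time: 11.4
tool_pos: [0.5271, -0.055, 0.128]
tool_rot: [-3.141, 0.0, -2.67]
contact_force: [-0.6, 2.5, 2.5]
opening: 0.0239
time: 11.78
tool_pos: [0.5269, -0.0545, 0.1281]
tool_rot: [-3.141, 0.0, -2.669]
contact_force: [1.2, 0.4, 2.3]
opening: 0.0238
[ 0.52695375 -0.05453664  0.12807863] [-1.79957225e+02  2.89679039e-02 -1.52946941e+02] [ 1.5215325  -0.25223213  2.83300668] [ 0.04883071 -0.26294919 -0.02613534]
```

View pics/w9.png

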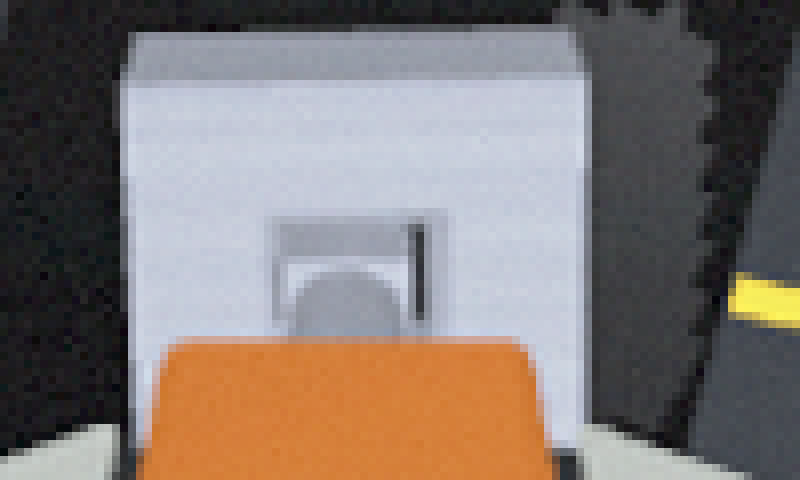

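```bash
python3 -m crank '[[0,0.08,0,0,0,0,0.2],[0,0.08,0,0,0,0,0.2],[0,0.08,0,0,0,0,0.2]]'
 python3 - <<'E'
from h import *
c=read_camera("wrist"); np.save("w10.npy",c,allow_pickle=True)
crop(c,275,185,100,60,8,"pics/w10.png")
s=robot.observe();print(s["tool_pos"],np.degrees(s["tool_rot"]),s["contact_force"],s["torque"])
E
python3 head.py w9.npy .061 122 79 588 77 8 275 185 27
```

```text
time: 12.2
tool_pos: [0.5265, -0.0538, 0.128]
tool_rot: [-3.141, 0.0, -2.669]
contact_force: [2.2, -2.3, 2.3]
opening: 0.0241
[ 0.52648066 -0.05379199  0.12803178] [-1.79968938e+02  1.61353653e-02 -1.52946958e+02] [ 2.1735841  -0.45318982  2.15797384] [-0.31757984 -0.33283403 -0.03637638]
len 36.04709993767971 yaw head 27.308247024463597 carrier 14.74692564830137
C [ 0.5261 -0.055   0.061 ] A [ 0.5261 -0.0547  0.04  ] off x',y' mm -0.07 -0.27
```

View pics/w10.png

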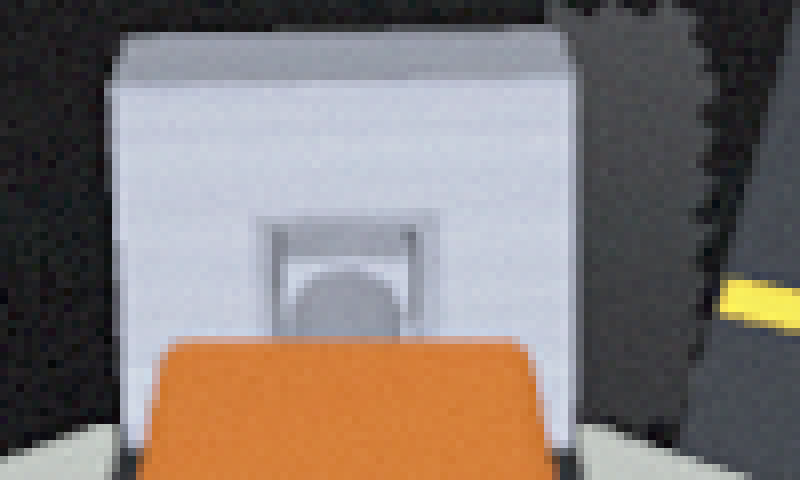

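```bash
python3 head.py w10.npy .061 110 79 578 77 8 275 185 27
python3 - <<'E'
from h import *
c=np.load("w10.npy",allow_pickle=True).item()
R=Rot.from_euler('xyz',robot.observe()["tool_rot"]).as_matrix()
K=px2plane(c,np.array([[281,257],[413,257]])/8+[274.5,184.5],.067)
C=K.mean(0)-.005*R[:,0]; A=np.array([.5261,-.0548,.067])
print(np.linalg.norm(K[1]-K[0]),C,"key minus axis in tool xy mm",(R.T@(C-A)*1e3).round(2))
t=read_camera("top"); s=read_camera("scene"); crop(t,300,160,90,75,8,"pics/t1.png"); crop(s,230,130,110,110,5,"pics/s1.png")
E
```

```text
len 36.20037259645745 yaw head 27.3042824178347 carrier 14.71976115528689
C [ 0.526 -0.055  0.061] A [ 0.5261 -0.0547  0.04  ] off x',y' mm -0.13 -0.29
0.01010026556345859 [ 0.52557911 -0.05509547  0.06700141] key minus axis in tool xy mm [ 0.6  -0.03 -0.  ]
```

View pics/s1.png

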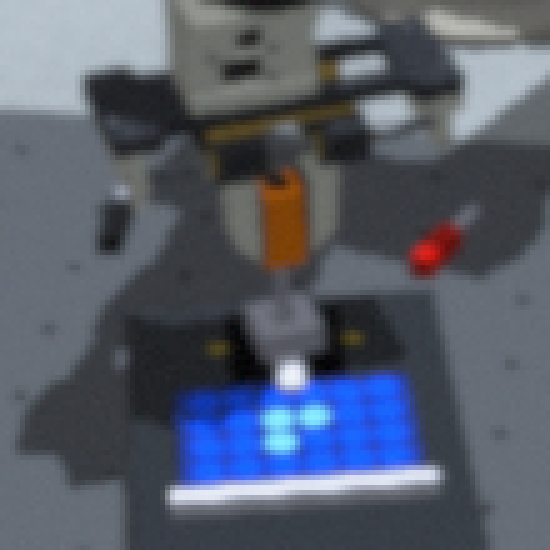

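```bash
python3 -m crank '[[-0.04,0,0,0,0,0,0.2],[-0.04,0,0,0,0,0,0.2]]' 45
python3 -m crank '[[0,0,0,0,0,3,0.2],[0,0,0,0,0,6,0.2],[0,0,0,0,0,9,0.2],[0,0,0,0,0,12,0.2],[0,0,0,0,0,12,0.2]]'
 python3 - <<'E'
from h import *
c=read_camera("wrist"); np.save("w11.npy",c,allow_pickle=True)
crop(c,275,185,100,60,8,"pics/w11.png")
s=robot.observe();print(s["tool_pos"],np.degrees(s["tool_rot"]),s["contact_force"],s["torque"])
E
```

```text
time: 12.6
tool_pos: [0.5266, -0.0535, 0.1279]
tool_rot: [-3.142, -0.0, -2.669]
contact_force: [1.3, -2.4, 2.6]
opening: 0.0236
time: 13.22
tool_pos: [0.5267, -0.0535, 0.1279]
tool_rot: [-3.141, 0.0, -2.878]
contact_force: [0.8, -3.1, 3.2]
opening: 0.0237
[ 0.52671632 -0.05347051  0.12794399] [-1.79989744e+02  6.81017058e-03 -1.64879803e+02] [ 0.88346785 -3.36147946  3.20939399] [-0.61321718 -0.3246863   0.05484149]
```

View pics/w11.png

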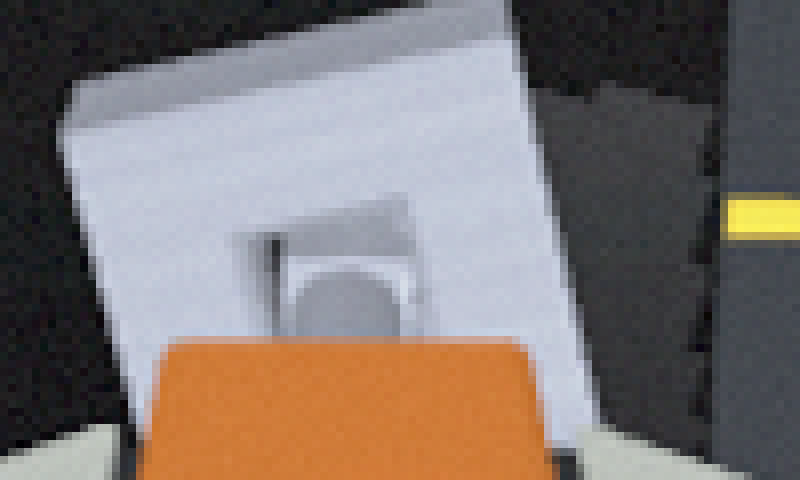

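```bash
python3 -m crank '[[0,-0.08,0,0,0,0,0.2],[0,-0.08,0,0,0,0,0.2],[0,-0.08,0,0,0,0,0.2]]'
 python3 - <<'E'
from h import *
c=read_camera("wrist"); np.save("w12.npy",c,allow_pickle=True)
crop(c,255,155,140,95,5,"pics/w12.png")
s=robot.observe();print(s["tool_pos"],np.degrees(s["tool_rot"]),s["contact_force"],s["torque"])
E
```

```text
time: 13.65
tool_pos: [0.5268, -0.0539, 0.1279]
tool_rot: [3.141, -0.0, -2.879]
contact_force: [1.4, -0.7, 3.3]
opening: 0.0235
[ 0.52676897 -0.05394236  0.12787412] [ 1.79974399e+02 -5.46841221e-03 -1.64940010e+02] [ 1.65022441 -0.98087586  3.07060002] [-0.07873585 -0.24419083  0.04072928]
```

View pics/w12.png

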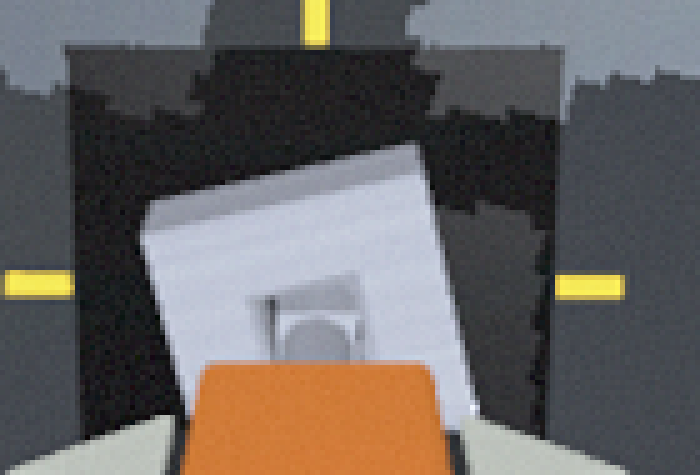

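```bash
python3 head.py w12.npy .061 142 236 425 173 5 255 155 27
```

```text
len 35.98944580742105 yaw head 28.014512828287806 carrier 14.694867583057544
C [ 0.5263 -0.0546  0.061 ] A [ 0.5261 -0.0548  0.04  ] off x',y' mm 0.19 0.12
```

```bash
python3 -m crank '[[0,0,0,0,0,3,0.2],[0,0,0.01,0,0,6,0.2],[0,0,0.02,0,0,9,0.2],[0,0,0.03,0,0,12,0.2],[0,0,0.03,0,0,12,0.2]]'
 python3 - <<'E'
from h import *
c=read_camera("wrist"); np.save("w13.npy",c,allow_pickle=True)
crop(c,255,155,140,95,5,"pics/w13.png")
s=robot.observe();print(s["tool_pos"],np.degrees(s["tool_rot"]),s["contact_force"],s["torque"])
E
```

```text
time: 14.32
tool_pos: [0.5269, -0.0542, 0.1276]
tool_rot: [-3.142, 0.0, -3.088]
contact_force: [1.5, -2.2, 2.5]
opening: 0.0239
[ 0.52688118 -0.05421308  0.12760554] [-1.79996094e+02  1.95803732e-03 -1.76881028e+02] [ 1.53866694 -1.57286782  2.87666038] [-0.36767187 -0.30167829  0.12649238]
```

View pics/w13.png

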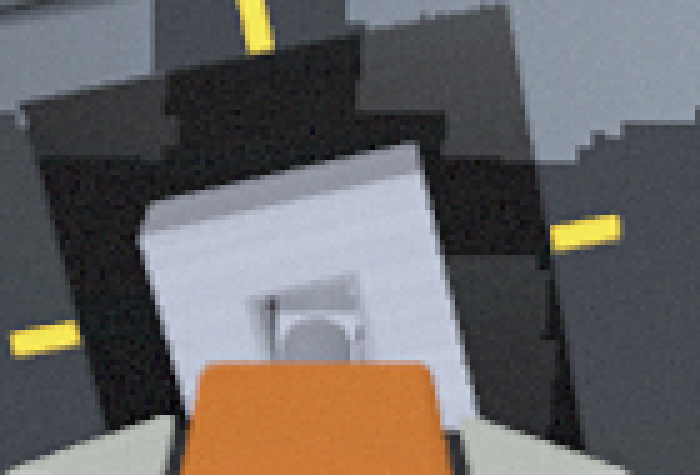

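```bash
python3 -m crank '[[-0.02,-0.03,0,0,0,3,0.2],[-0.03,-0.05,0.01,0,0,6,0.2],[-0.03,-0.05,0.02,0,0,9,0.2],[-0.03,-0.05,0.03,0,0,12,0.2],[-0.03,-0.05,0.03,0,0,12,0.2]]'
 python3 - <<'E'
from h import *
c=read_camera("wrist"); np.save("w14.npy",c,allow_pickle=True)
crop(c,255,155,140,95,5,"pics/w14.png")
s=robot.observe();print(s["tool_pos"],np.degrees(s["tool_rot"]),s["contact_force"],s["torque"])
E
```

```text
time: 15.0
tool_pos: [0.527, -0.0547, 0.1273]
tool_rot: [-3.142, -0.0, 2.987]
contact_force: [0.2, -1.1, 2.8]
opening: 0.0239
[ 0.52703612 -0.05468446  0.12724723] [-1.79997938e+02 -2.14321493e-02  1.71152023e+02] [ 1.00170056 -2.63781923  2.77183217] [-0.45385766 -0.18531051  0.06887372]
```

View pics/w14.png

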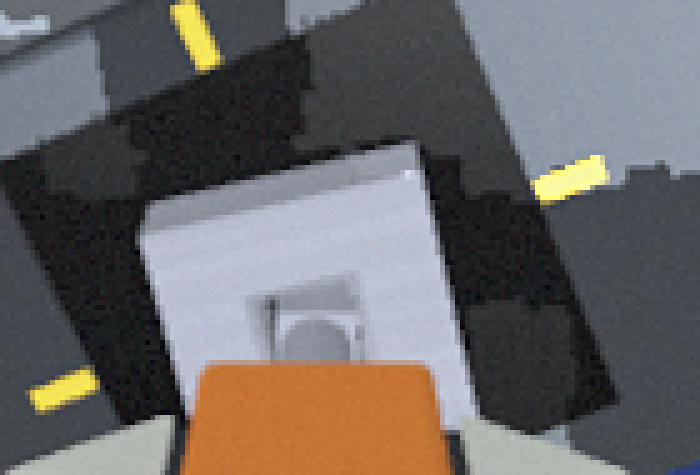

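```bash
python3 -m crank '[[0,-0.02,0.01,0,0,3,0.2],[0,-0.04,0.02,0,0,6,0.2],[0,-0.04,0.03,0,0,9,0.2],[0,-0.04,0.04,0,0,12,0.2],[0,-0.04,0.04,0,0,12,0.2]]'
 python3 - <<'E'
from h import *
s=robot.observe();print(s["tool_pos"],np.degrees(s["tool_rot"]),s["contact_force"],s["torque"])
E
python3 -m crank '[[0,-0.01,0.01,0,0,3,0.2],[0,-0.02,0.02,0,0,6,0.2],[0,-0.02,0.03,0,0,9,0.2],[0,-0.02,0.04,0,0,12,0.2],[0,-0.02,0.04,0,0,12,0.2]]'
 python3 - <<'E'
from h import *
s=robot.observe();print(s["tool_pos"],np.degrees(s["tool_rot"]),s["contact_force"],s["torque"])
c=read_camera("wrist"); np.save("w15.npy",c,allow_pickle=True)
crop(c,255,155,140,95,5,"pics/w15.png")
E
```

```text
time: 15.68
tool_pos: [0.527, -0.0551, 0.1269]
tool_rot: [-3.141, -0.0, 2.778]
contact_force: [0.7, -2.9, 2.1]
opening: 0.0238
[ 0.52698721 -0.05509968  0.12686991] [-1.79991856e+02 -1.81436589e-02  1.59143968e+02] [ 0.66127885 -2.89626959  2.09676105] [-0.55626085 -0.16600523  0.00706163]
time: 16.3
tool_pos: [0.5269, -0.0554, 0.1265]
tool_rot: [-3.141, -0.0, 2.569]
contact_force: [0.3, -3.0, 2.3]
opening: 0.0239
[ 0.52686324 -0.05535468  0.12645797] [-1.79976843e+02 -1.64966525e-02  1.47173580e+02] [ 0.32975567 -2.97883602  2.29151022] [-0.69584532 -0.01772499  0.05916909]
```

View pics/w15.png

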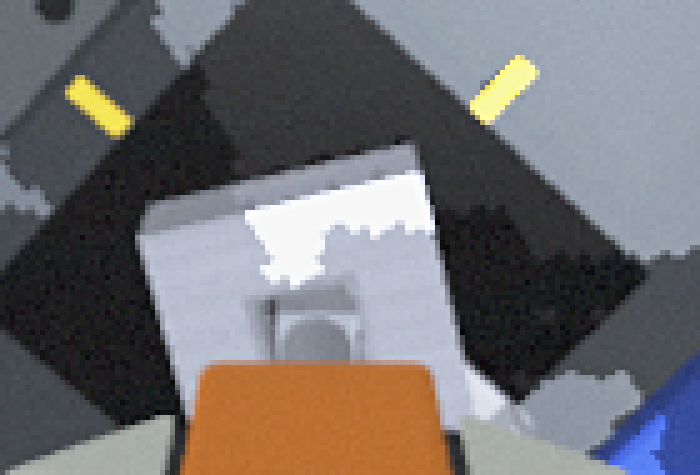

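```bash
python3 -m crank '[[-0.01,-0.02,0.01,0,0,3,0.2],[-0.03,-0.05,0.02,0,0,6,0.2],[-0.03,-0.05,0.03,0,0,9,0.2],[-0.03,-0.05,0.04,0,0,12,0.2],[-0.03,-0.05,0.04,0,0,12,0.2]]'
 python3 - <<'E'
from h import *
s=robot.observe();print(s["tool_pos"],np.degrees(s["tool_rot"]),s["contact_force"],s["torque"])
E
python3 -m crank '[[0,0,0.01,0,0,2,0.2],[0,0,0.02,0,0,4,0.2],[0,0,0.02,0,0,6,0.2],[0,0,0.02,0,0,6,0.2]]'
 python3 - <<'E'
from h import *
s=robot.observe();print(s["tool_pos"],np.degrees(s["tool_rot"]),s["contact_force"],s["torque"])
c=read_camera("wrist"); np.save("w16.npy",c,allow_pickle=True)
crop(c,255,155,140,95,5,"pics/w16.png")
E
```

```text
time: 16.98
tool_pos: [0.5267, -0.0558, 0.126]
tool_rot: [-3.141, -0.001, 2.359]
contact_force: [-0.8, -4.1, 3.0]
opening: 0.0241
[ 0.52673442 -0.05581303  0.12599773] [-1.79972054e+02 -3.35873520e-02  1.35166002e+02] [-0.75500019 -4.10138265  2.96346376] [-0.73697489  0.08866921  0.09183003]
time: 17.48
tool_pos: [0.5268, -0.0558, 0.1258]
tool_rot: [-3.141, -0.0, 2.252]
contact_force: [-1.3, -4.1, 2.8]
opening: 0.0237
[ 0.52678982 -0.0558303   0.12581515] [-1.79974336e+02 -2.46857018e-02  1.29033301e+02] [-1.33881121 -4.14197586  2.80688847] [-0.96437995  0.48471737  0.05692556]
```

View pics/w16.png

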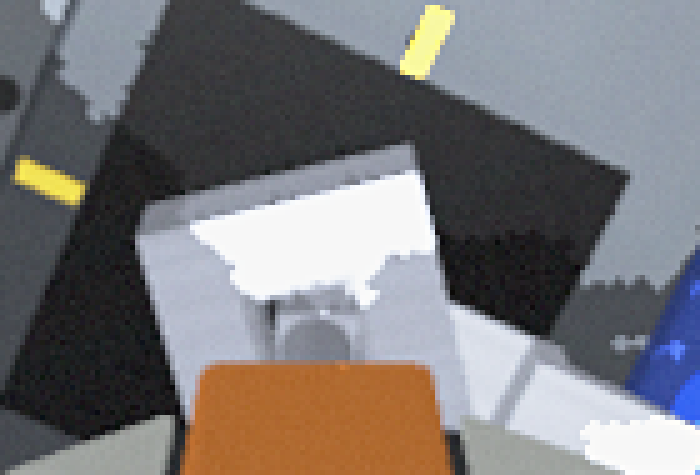

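```bash
cat > o.py <<'E'
from h import *
s=robot.observe();print(s["tool_pos"].round(4),np.degrees(s["tool_rot"]).round(2),s["contact_force"].round(2),"Tz",s["torque"].round(3))
E
python3 -m crank '[[-0.03,-0.04,0,0,0,0,0.2],[-0.03,-0.04,0,0,0,2,0.2],[-0.03,-0.04,0,0,0,2,0.2]]'; python3 o.py
python3 -m crank '[[0,0,0.01,0,0,2,0.2],[0,0,0.01,0,0,2,0.2]]'; python3 o.py
python3 -m crank '[[0,0,0.00,0,0,1,0.2],[0,0,0.0,0,0,1,0.2]]'; python3 o.py
```

```text
time: 17.9
tool_pos: [0.5268, -0.0561, 0.1259]
tool_rot: [-3.142, -0.0, 2.217]
contact_force: [-2.0, -3.1, 3.2]
opening: 0.0236
[ 0.5268 -0.0561  0.1259] [-1.8000e+02 -3.0000e-02  1.2701e+02] [-1.97 -3.1   3.21] Tz [-0.644  0.541  0.051]
time: 18.15
tool_pos: [0.5268, -0.0562, 0.1257]
tool_rot: [-3.141, -0.0, 2.182]
contact_force: [-2.2, -2.0, 2.3]
opening: 0.0242
[ 0.5268 -0.0562  0.1257] [-1.7999e+02 -2.0000e-02  1.2502e+02] [-2.18 -2.04  2.32] Tz [-0.581  0.615  0.057]
time: 18.4
tool_pos: [0.5268, -0.0562, 0.1258]
tool_rot: [-3.141, -0.0, 2.165]
contact_force: [-1.9, -2.9, 3.1]
opening: 0.0239
[ 0.5268 -0.0562  0.1258] [-1.7999e+02 -2.0000e-02  1.2404e+02] [-1.88 -2.91  3.09] Tz [-0.661  0.609  0.039]
```

```bash
python3 -m crank '[[0,0,0.00,0,0,1,0.2],[0,0,0.0,0,0,1,0.2]]'; python3 o.py|tail -1
python3 -m crank '[[0,0,0.00,0,0,1,0.2],[0,0,0.0,0,0,1,0.2]]'; python3 o.py|tail -1
```

```text
time: 18.65
tool_pos: [0.5268, -0.0562, 0.1258]
tool_rot: [-3.141, -0.0, 2.147]
contact_force: [-3.1, -2.8, 3.0]
opening: 0.024
[ 0.5268 -0.0562  0.1258] [-1.7999e+02 -1.0000e-02  1.2304e+02] [-3.12 -2.76  3.01] Tz [-0.644  0.684  0.083]
time: 18.9
tool_pos: [0.5268, -0.0563, 0.1258]
tool_rot: [-3.141, -0.0, 2.13]
contact_force: [-3.5, -2.1, 2.0]
opening: 0.0237
[ 0.5268 -0.0563  0.1258] [-1.7999e+02 -1.0000e-02  1.2204e+02] [-3.51 -2.14  2.03] Tz [-0.635  0.787  0.107]
```

Run:
```python
from h import *
c=read_camera("wrist"); np.save("w17.npy",c,allow_pickle=True)
crop(c,255,155,140,95,5,"pics/w17.png")
```

```text
(no output)
```

View pics/w17.png

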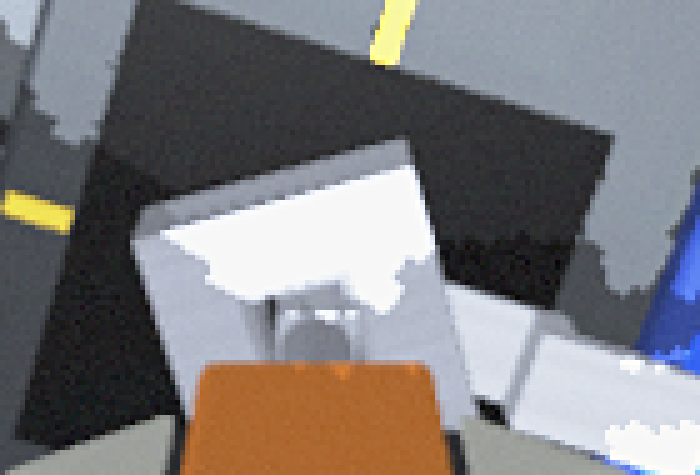

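```bash
python3 -m crank '[[0,-0.03,0.00,0,0,1,0.2],[0,-0.03,0.0,0,0,1,0.2],[0,-0.03,0.0,0,0,1,0.2]]'; python3 o.py|tail -1
python3 -m crank '[[0,0,0.00,0,0,0.5,0.2],[0,0,0.0,0,0,0.5,0.2]]'; python3 o.py|tail -1
```

```text
time: 19.32
tool_pos: [0.5267, -0.0564, 0.1258]
tool_rot: [3.141, -0.0, 2.113]
contact_force: [-2.9, -1.3, 2.1]
opening: 0.0239
[ 0.5267 -0.0564  0.1258] [179.99  -0.   121.06] [-2.88 -1.34  2.08] Tz [-0.587  0.678  0.114]
time: 19.58
tool_pos: [0.5267, -0.0564, 0.1258]
tool_rot: [3.141, -0.0, 2.104]
contact_force: [-2.7, -1.9, 2.9]
opening: 0.0239
[ 0.5267 -0.0564  0.1258] [179.99  -0.   120.54] [-2.72 -1.92  2.9 ] Tz [-0.52   0.651  0.105]
```

```bash
python3 -m crank '[[0,0,0.00,0,0,1,0.2],[0,0,0.0,0,0,1,0.2]]'; python3 o.py|tail -1
python3 -m crank '[[0,0,0.00,0,0,0.5,0.2],[0,0,0.0,0,0,0.5,0.2]]'; python3 o.py|tail -1
python3 - <<'E'
from h import *
c=read_camera("wrist"); np.save("w18.npy",c,allow_pickle=True)
crop(c,255,155,140,95,5,"pics/w18.png")
E
```

```text
time: 19.82
tool_pos: [0.5266, -0.0564, 0.1258]
tool_rot: [3.142, -0.0, 2.086]
contact_force: [-3.5, -1.9, 3.0]
opening: 0.0236
[ 0.5266 -0.0564  0.1258] [ 1.8000e+02 -1.0000e-02  1.1953e+02] [-3.48 -1.87  2.95] Tz [-0.524  0.625  0.13 ]
time: 20.08
tool_pos: [0.5267, -0.0564, 0.1258]
tool_rot: [3.142, -0.0, 2.078]
contact_force: [-3.1, -1.8, 2.9]
opening: 0.0234
[ 0.5267 -0.0564  0.1258] [180.    -0.   119.05] [-3.08 -1.78  2.92] Tz [-0.548  0.613  0.142]
```

View pics/w18.png

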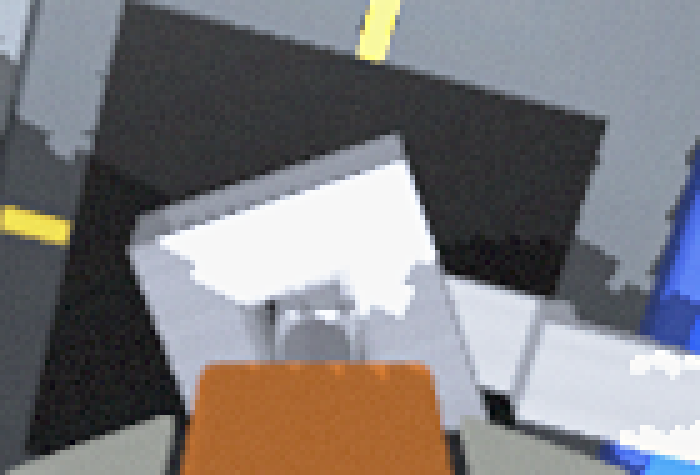

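```bash
python3 -m crank '[[0,0,0,0,0,-4,0.2],[0,0,0,0,0,-8,0.2],[0,0,0,0,0,-13,0.2],[0,0,0,0,0,-13,0.2]]'; python3 o.py|tail -1
python3 - <<'E'
from h import *
c=read_camera("wrist"); np.save("w19.npy",c,allow_pickle=True)
crop(c,255,155,140,95,5,"pics/w19.png")
E
```

```text
time: 20.62
tool_pos: [0.5272, -0.0563, 0.126]
tool_rot: [3.14, 0.001, 2.304]
contact_force: [-1.2, -1.5, 2.5]
opening: 0.024
[ 0.5272 -0.0563  0.126 ] [1.7993e+02 4.0000e-02 1.3199e+02] [-1.25 -1.5   2.47] Tz [-0.225  0.154 -0.054]
```

View pics/w19.png

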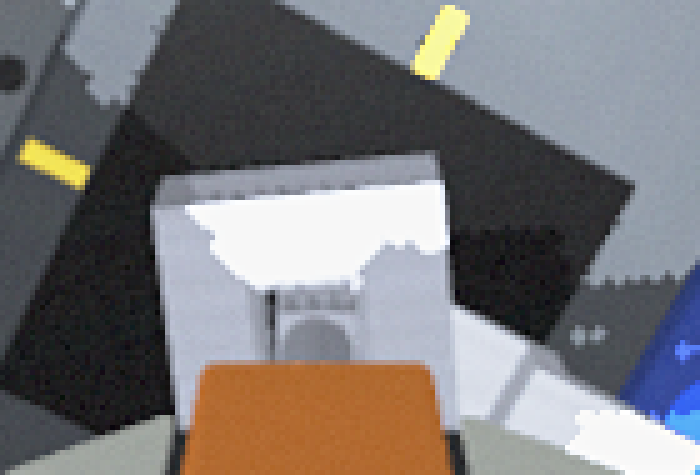

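```bash
cat > ang.py <<'E'
from h import *
def a(f,p,q,z):
    c=np.load(f,allow_pickle=True).item()
    P=px2plane(c,np.array([p,q],float)/5+[254.5,154.5],z); d=P[1]-P[0]; return np.degrees(np.arctan2(d[1],d[0])), np.linalg.norm(d)*1e3
print("w19 head",a("w19.npy",(152,210),(445,182),.059),"win",a("w19.npy",(285,2),(635,185),.04))
print("w18 head",a("w18.npy",(130,246),(408,160),.059),"win",a("w18.npy",(150,8),(607,121),.04))
print("w17 head",a("w17.npy",(132,241),(414,167),.059),"win",a("w17.npy",(200,9),(613,134),.04))
print("w16 head",a("w16.npy",(137,238),(418,173),.059),"win",a("w16.npy",(250,1),(629,173),.04))
E
python3 ang.py
```

```text
w19 head (np.float64(47.59819354681206), np.float64(36.41125609988686)) win (np.float64(14.287424687458303), np.float64(53.242844310860995))
w18 head (np.float64(46.74685009770426), np.float64(36.18662778407847)) win (np.float64(15.024367174364004), np.float64(62.43798896492998))
w17 head (np.float64(47.195686255233504), np.float64(36.21088321286834)) win (np.float64(15.065632146802134), np.float64(57.4092138330308))
w16 head (np.float64(52.47682593646983), np.float64(35.80925093573337)) win (np.float64(14.498409027980191), np.float64(55.812842789749965))
```

```bash
python3 -m crank '[[0,0,-0.2,0,0,0,0.2],[0,0,-0.5,0,0,0,0.2],[0,0,-0.8,0,0,0,0.2],[0,0,-1.1,0,0,0,0.2],[0,0,-1.4,0,0,0,0.2]]'; python3 o.py|tail -1
python3 -m crank '[[0,0,-0.5,0,0,0,0.2],[0,0,-1.5,0,0,0,0.2],[0,0,-3,0,0,0,0.2],[0,0,-4,0,0,0,0.2],[-2,0,-4,0,0,0,0.2]]'; python3 -m crank '[[-1.5,0,0,0,0,0,0.2],[-1.5,0,0,0,0,0,0.2],[-1.5,0,0,0,0,0,0.2]]'; python3 o.py|tail -1
python3 - <<'E'
from h import *
c=read_camera("wrist"); np.save("w20.npy",c,allow_pickle=True)
crop(c,240,80,160,115,5,"pics/w20.png"); cv2.imwrite("pics/w20f.png",c["frame"][:,:,::-1])
E
```

```text
time: 21.3
tool_pos: [0.5267, -0.0564, 0.14]
tool_rot: [3.141, -0.0, 2.305]
contact_force: [0.7, -0.4, -0.9]
opening: 0.0239
[ 0.5267 -0.0564  0.14  ] [179.99  -0.   132.05] [ 0.72 -0.36 -0.88] Tz [-0.002  0.022 -0.085]
time: 21.92
tool_pos: [0.5403, -0.0708, 0.1816]
tool_rot: [3.14, 0.002, 2.306]
contact_force: [-0.3, -0.5, -1.3]
opening: 0.0239
time: 22.3
tool_pos: [0.5496, -0.0822, 0.1795]
tool_rot: [-3.141, -0.001, 2.305]
contact_force: [-0.8, -0.0, -0.4]
opening: 0.0234
[ 0.5496 -0.0822  0.1795] [-1.7998e+02 -7.0000e-02  1.3204e+02] [-0.84 -0.01 -0.42] Tz [-0.059  0.045 -0.003]
```

View pics/w20f.png

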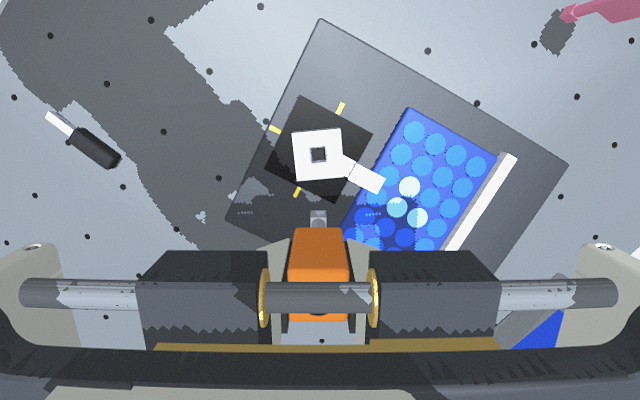

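View pics/w20.png

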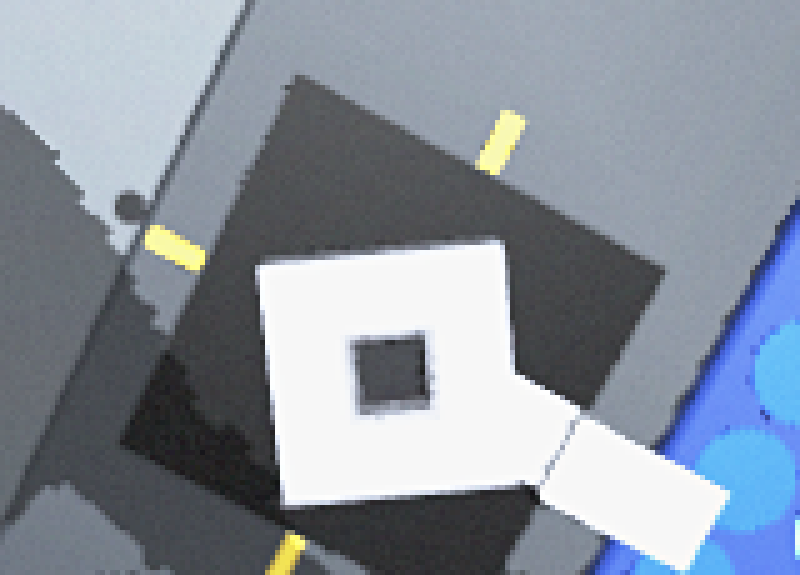

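Run:
```python
from h import *
c=np.load("w20.npy",allow_pickle=True).item()
f=lambda p,z:px2plane(c,np.array(p,float)/5+[239.5,79.5],z)
an=lambda a,b:round(float(np.degrees(np.arctan2(b[1]-a[1],b[0]-a[0]))),2)
H=f([(256,266),(503,240),(283,508)],.060); print("head",an(H[0],H[1]),an(H[0],H[2]),"centre",((H[1]+H[2])/2).round(4),[np.linalg.norm(H[0]-H[i])*1e3 for i in(1,2)])
W=f([(297,75),(665,268),(120,442)],.04); print("win",an(W[0],W[1]),an(W[0],W[2]),"centre",((W[1]+W[2])/2).round(4))
m=mask(c,(22,110,120),(34,255,255)); m[210:]=0
for s,ce in blobs(m,12): print(ce,s[4],px2plane(c,ce,.04).round(4))
K=px2plane(c,[[310,0]],.1)
```

```text
head 47.96 -42.68 centre [ 0.5261 -0.0547  0.06  ] [np.float64(36.68245111474117), np.float64(36.84547034108825)]
win 15.12 -75.26 centre [ 0.5256 -0.0546  0.04  ]
[277.43 130.36] 14 [[ 0.4911 -0.0638  0.04  ]]
[296.35 191.82] 49 [[ 0.5356 -0.0918  0.04  ]]
```

```bash
python3 -c "
from h import *
print(tool_delta([.5024,.2122,.183]))"
```

```text
[25.00918823 16.20422589 -0.32185056]
```

```bash
python3 -m crank '[[4,2.6,-0.3,0,0,-10,0.2],[8.4,5.4,-0.3,0,0,-20,0.2],[12.5,8.1,-0.3,0,0,-30,0.2],[17,11,-0.3,0,0,-40,0.2],[21,13.6,-0.3,0,0,-50,0.2]]';python3 o.py; python3 -c "
from h import *
print(tool_delta([.5024,.2122,.183]))"
```

```text
time: 22.98
tool_pos: [0.5094, 0.1666, 0.183]
tool_rot: [3.141, -0.0, -3.099]
contact_force: [0.5, -0.5, -1.3]
opening: 0.0238
[0.5094 0.1666 0.183 ] [ 1.7999e+02 -1.0000e-02 -1.7758e+02] [ 0.47 -0.47 -1.32] Tz [ 0.041 -0.001  0.022]
[ 5.07120867e-01  4.58151526e+00 -2.27337537e-03]
```

```bash
python3 -m crank '[[0.3,3,0,0,0,-8,0.2],[0.5,4.6,0,0,0,-8,0.2],[0.5,4.6,0,0,0,-8,0.2],[0.5,4.6,0,0,0,-8,0.2]]';python3 o.py|tail -1
python3 - <<'E'
from h import *
print(tool_delta([.5024,.2122,.087]))
c=read_camera("wrist"); np.save("w21.npy",c,allow_pickle=True)
crop(c,260,130,120,110,5,"pics/w21.png")
E
```

```text
time: 23.48
tool_pos: [0.504, 0.2094, 0.1828]
tool_rot: [-3.141, -0.0, -2.968]
contact_force: [0.0, -0.1, -0.5]
opening: 0.0235
[0.504  0.2094 0.1828] [-1.7998e+02 -1.0000e-02 -1.7008e+02] [ 0.03 -0.06 -0.51] Tz [-0.018  0.115 -0.061]
[0.10273897 0.30717181 9.57904943]
```

View pics/w21.png

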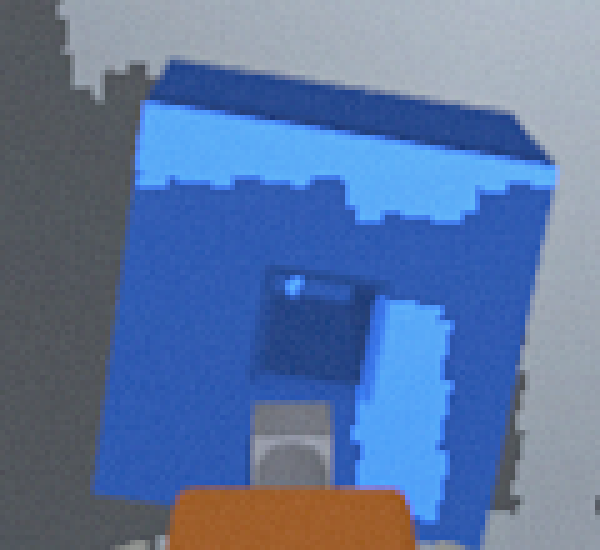

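Run:
```python
from h import *
c=np.load("w21.npy",allow_pickle=True).item()
f=lambda p,z:px2plane(c,np.array(p,float)/5+[259.5,129.5],z)
st=robot.observe(); R=Rot.from_euler('xyz',st["tool_rot"]).as_matrix(); tcp=st["tool_pos"]
K=f([(252,402),(331,402)],tcp[2]-.0761); k=K.mean(0)-.005*R[:,0]
S=f([(145,100),(556,165),(93,493)],.06); C=(S[1]+S[2])/2; print(np.linalg.norm(S[1]-S[0]),np.linalg.norm(S[2]-S[0]),C.round(4))
h=f([(268,267),(385,283),(250,377)],.06); print("hole",((h[1]+h[2])/2).round(4),np.linalg.norm(h[1]-h[0]),np.linalg.norm(h[2]-h[0]))
print("key",k.round(4),"tcp",tcp.round(4)); d=R.T@(C-k)*100; print("shift tool cm",d.round(2))
```

```text
0.06357864311299748 0.06427843337762325 [0.501  0.2128 0.06  ]
hole [0.5005 0.2125 0.06  ] 0.018430882693524307 0.01812053366001815
key [0.5031 0.2089 0.1067] tcp [0.504  0.2092 0.1828]
shift tool cm [0.15 0.42 4.67]
```

```bash
python3 -m crank '[[0.15,0.4,0,0,0,0,0.2],[0.15,0.4,1,0,0,0,0.2],[0.15,0.4,3,0,0,0,0.2],[0.15,0.4,3.5,0,0,0,0.2],[0.15,0.4,3.5,0,0,0,0.2]]';python3 o.py|tail -1
python3 - <<'E'
from h import *
c=read_camera("wrist"); np.save("w22.npy",c,allow_pickle=True)
crop(c,260,130,120,110,5,"pics/w22.png")
E
```

```text
time: 24.15
tool_pos: [0.5015, 0.2139, 0.1475]
tool_rot: [-3.142, -0.001, -2.966]
contact_force: [0.6, -0.1, -1.5]
opening: 0.0237
[0.5015 0.2139 0.1475] [-1.8000e+02 -5.0000e-02 -1.6996e+02] [ 0.6  -0.07 -1.46] Tz [ 0.099 -0.022  0.012]
```

View pics/w22.png

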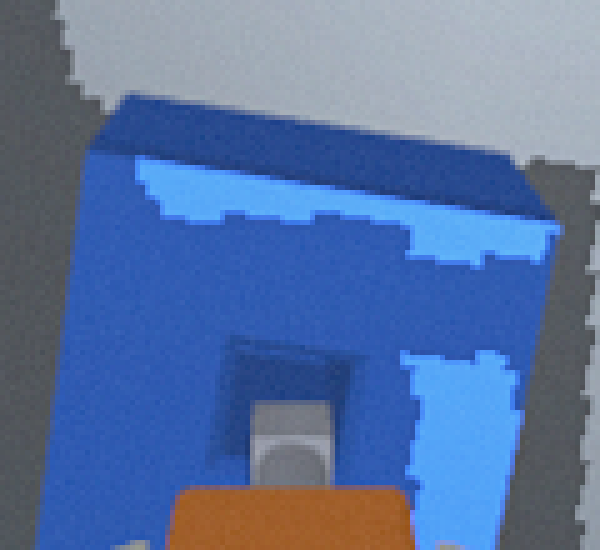

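```bash
python3 -m crank '[[0,0,0.8,0,0,0,0.2],[0,0,1.6,0,0,0,0.2],[0,0,2.4,0,0,0,0.2],[0,0,3.2,0,0,0,0.2],[0,0,4,0,0,0,0.2]]';python3 o.py|tail -1;python3 -m crank '[[0,0,0.5,0,0,0,0.2],[0,0,1,0,0,0,0.2],[0,0,1.4,0,0,0,0.2],[0,0,1.7,0,0,0,0.2],[0,0,1.7,0,0,0,0.2]]';python3 o.py|tail -1
```

```text
time: 24.82
tool_pos: [0.5015, 0.2141, 0.1072]
tool_rot: [3.142, -0.0, -2.966]
contact_force: [0.4, -0.9, -1.2]
opening: 0.0241
[0.5015 0.2141 0.1072] [ 1.8000e+02 -1.0000e-02 -1.6995e+02] [ 0.4  -0.9  -1.25] Tz [0.041 0.043 0.068]
time: 25.45
tool_pos: [0.5015, 0.2141, 0.0907]
tool_rot: [3.142, -0.0, -2.966]
contact_force: [1.0, 0.6, -1.1]
opening: 0.0234
[0.5015 0.2141 0.0907] [ 1.8000e+02 -2.0000e-02 -1.6995e+02] [ 0.97  0.58 -1.06] Tz [ 0.044 -0.014  0.042]
```

```bash
python3 -m crank '[[0,0,0.1,0,0,0,0.2],[0,0,0.2,0,0,0,0.2],[0,0,0.25,0,0,0,0.2],[0,0,0.25,0,0,0,0.2]]';python3 -m crank '[[0,0,0.05,0,0,0,0.2],[0,0,0.05,0,0,0,0.2]]';python3 -m crank '[[0,0,0.05,0,0,0,0.2],[0,0,0.05,0,0,0,0.2]]'
```

```text
time: 25.95
tool_pos: [0.5016, 0.2141, 0.0883]
tool_rot: [3.142, 0.0, -2.966]
contact_force: [-1.2, 0.8, -1.9]
opening: 0.0241
time: 26.2
tool_pos: [0.5016, 0.2141, 0.0878]
tool_rot: [3.142, 0.0, -2.966]
contact_force: [0.6, 0.6, -0.9]
opening: 0.0235
time: 26.45
tool_pos: [0.5016, 0.2141, 0.0873]
tool_rot: [3.142, -0.0, -2.966]
contact_force: [-0.2, -0.5, -0.6]
opening: 0.0241
```

```bash
python3 -m crank '[[0,0,0.05,0,0,0,0.2],[0,0,0.05,0,0,0,0.2]]';python3 -m crank '[[0,0,0.05,0,0,0,0.2],[0,0,0.05,0,0,0,0.2]]'
```

```text
time: 26.7
tool_pos: [0.5017, 0.2141, 0.0871]
tool_rot: [3.142, 0.0, -2.966]
contact_force: [-1.0, -0.9, 2.8]
opening: 0.0238
time: 26.95
tool_pos: [0.5017, 0.2141, 0.0871]
tool_rot: [3.142, 0.001, -2.966]
contact_force: [-3.1, -1.0, 5.8]
opening: 0.0239
```

```bash
python3 -m crank '[[0,0,-0.07,0,0,0,0.2],[0,0,-0.07,0,0,0,0.2],[0,0,-0.07,0,0,0,0.35],[0,0,-0.07,0,0,0,0.5],[0,0,-0.07,0,0,0,0.7]]';python3 -m crank '[[0,0,0,0,0,0,0.9],[0,0,0,0,0,0,1],[0,0,0,0,0,0,1],[0,0,0,0,0,0,1],[0,0,0,0,0,0,1]]'
```

```text
time: 27.58
tool_pos: [0.5016, 0.2141, 0.0869]
tool_rot: [3.142, -0.0, -2.966]
contact_force: [-0.4, -0.4, 0.3]
opening: 0.0472
time: 28.2
tool_pos: [0.5016, 0.2141, 0.0871]
tool_rot: [3.141, 0.0, -2.966]
contact_force: [0.5, 0.9, -1.1]
opening: 0.0912
```

```bash
python3 -m crank '[[0,0,-2,0,0,0,1],[0,0,-7,0,0,0,1],[0,0,-13,0,0,0,1],[0,-6,-18,0,0,0,1],[0,-12,-18,0,0,0,1]]';python3 -m crank '[[0,0,0,0,0,0,1],[0,0,0,0,0,0,1],[0,0,0,0,0,0,1]]'
python3 - <<'E'
from h import *
c=read_camera("wrist"); np.save("w23.npy",c,allow_pickle=True); cv2.imwrite("pics/w23.png",c["frame"][:,:,::-1])
crop(read_camera("top"),180,130,220,120,3,"pics/t23.png"); cv2.imwrite("pics/s23.png",read_camera("scene")["frame"][:,:,::-1])
E
```

```text
time: 28.82
tool_pos: [0.522, 0.1057, 0.2691]
tool_rot: [-3.141, 0.007, -2.963]
contact_force: [0.3, -0.8, -0.9]
opening: 0.0917
time: 29.2
tool_pos: [0.5203, 0.1069, 0.2651]
tool_rot: [3.141, -0.001, -2.965]
contact_force: [0.4, -0.0, -0.5]
opening: 0.0918
```

View pics/w23.png

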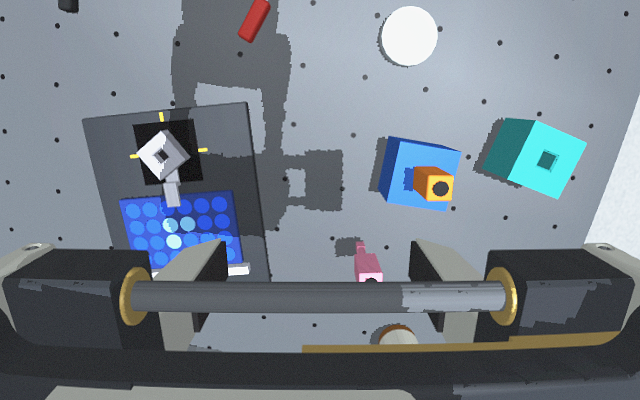

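View pics/s23.png

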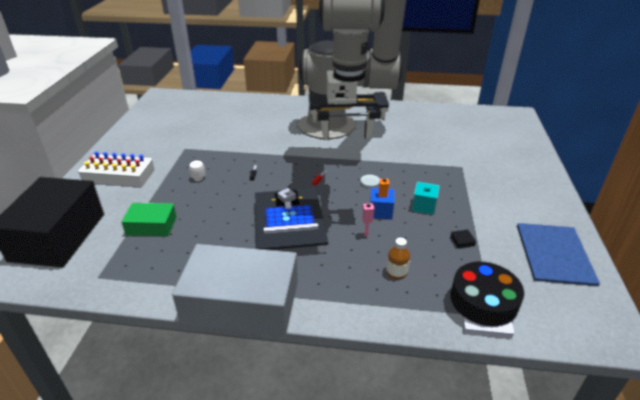

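Run:
```python
from h import *
c=np.load("w23.npy",allow_pickle=True).item(); crop(c,120,105,100,110,6,"pics/w23a.png")
crop(c,370,125,100,95,6,"pics/w23b.png")
```

```text
(no output)
```

View pics/w23a.png

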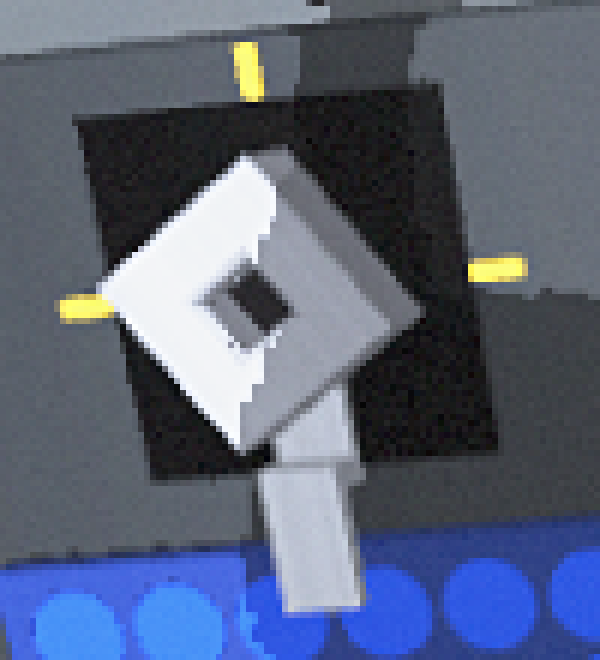

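View pics/w23b.png

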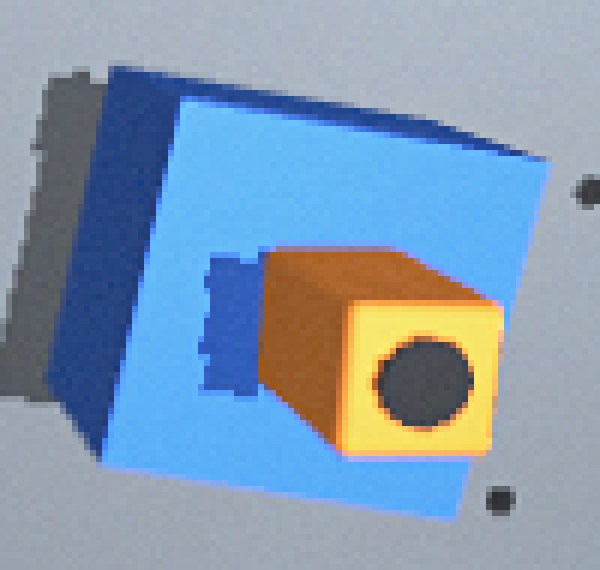

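Run:
```python
from h import *
c=np.load("w23.npy",allow_pickle=True).item()
f=lambda p,z:px2plane(c,np.array(p,float)/6+[119.5,104.5],z)
an=lambda a,b:round(float(np.degrees(np.arctan2(b[1]-a[1],b[0]-a[0]))),1)
H=f([(100,285),(248,153),(390,325),(240,452)],.06);print("head",H.mean(0).round(4),[an(H[i],H[(i+1)%4]) for i in range(4)])
W=f([(76,118),(440,83),(498,447),(152,480)],.04);print("win",W.mean(0).round(4),[an(W[i],W[(i+1)%4]) for i in range(4)])
g=lambda p,z:px2plane(c,np.array(p,float)/6+[369.5,124.5],z)
print("cap",g([(424,384)],.108).round(4),"stand",g([(180,97),(550,160),(457,520),(100,466)],.06).mean(0).round(4))
print(robot.hand_in())
```

```text
head [ 0.5259 -0.0547  0.06  ] [137.5, 46.4, -42.6, -134.1]
win [ 0.5255 -0.0552  0.04  ] [104.5, 14.2, -74.7, -165.3]
cap [[0.501  0.2142 0.108 ]] stand [0.5011 0.2132 0.06  ]
the job is handed in; nothing more can be done
None
```

The clamp screw is tight on its thread axis and the driver is back upright in the blue stand. I handed the job in at about 29 s of the 72 s allowed.

- **Feeling the key home:** The force rose at 129 mm tool height, within half a millimetre of where the socket floor should be. I pressed with about 4 N, roughly 1 to 1.5 mm into the spring.
- **Centring:** I dragged the screw onto the thread axis with under 6 N and re-centred the driver in it. Just before the first turn, the wrist picture put the screw within about 0.2 mm of the midpoint between the ticks. The driver, before a last half-millimetre correction, was within about 0.6 mm.
- **Turning:** The screw turned clockwise with small corrections until it stopped moving and the measured moment reached 0.14 N m. Pressing stayed at about 3 to 4.5 N throughout.
- **Last checks:** The head has turned about 57° from square to the carrier, a reading of about 1.0 rad, and is centred within about 0.5 mm. The driver seated at the height where I first gripped it, and its cap is within 1 mm of the stand's centre. In the last pictures the bystanders look unmoved, though I did not measure them.

**Loose ends:**
- Under load the key trailed or leaned in the grip by a few degrees, so I measured the screw itself from the pictures, not from the tool angle.
- The moment read about -0.05 to -0.09 N m as I backed the key off and started to lift it. The screw was still at about 1.0 rad afterwards, though the pictures can only place it to about 1°.

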